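# Lay the lasagne carton down and slide it into the low bay

## Task

The slim carton is too tall for the low bay of the steel rack. Slide it upright across the counter until its base stands square against the rack's open end, then push lightly high on its face so that it tips over that edge onto the rack's board, easing it down without letting it drop, and push it along the board, under the deck, until its end meets the back panel. The sheets inside are brittle and the card dents easily, so never squeeze or press it hard, and leave the other things where they are.

Things in the scene. Friction and masses are not known exactly. Their poses are not given: they have to be found in the camera images.
- carton: Slim card carton, 96 mm wide (its x), 32 thick (y), 172 tall (z), 0.28 to 0.52 kg, weight centred. Origin: centre of its base. Starts upright on the counter, 35 to 85 mm short of the rack's open end, turned up to 0.15 rad from square, broad +y face towards the rack. More than 15 N spoils the card (less than a gripper's lightest grip): push it or guide it between loose fingers, never clamp.
- carton_foot_a (a point): One end of the carton's lower edge on its +y face (towards the rack): 48 mm to its -x, at base height. Friction of the carton on counter and steel is about 0.45 to 0.75. As it leans over the rack's edge, its foot slides back on the counter by up to about 50 mm before friction holds it.
- carton_foot_b (a point): The other end of the same lower edge: 48 mm to its +x, on the +y face, at the base.
- carton_top (a point): Centre of the carton's top end, 172 mm from the base along its z. The sheets inside break if the carton turns faster than about 6 rad/s; let fall freely from its balance point (about 11 degrees of lean) it reaches about twice that, so it needs support on the far side.
- shelf: Low stainless rack, fixed. Origin: on the counter, middle of the rack's open end; y runs along the rack into the bay, x across, z up. Board 180 mm wide (x -90 to 90), 375 long (y 0 to 375), top 12 mm above the counter, with a plain vertical end face at y = 0, the stop for the carton's base. Tipped over it, the carton lies on the board with its foot overhanging 10 to 65 mm.
- shelf_back (a point): Middle of the back panel's inner face at board height: rack y = 355 mm; rigid, 148 mm wide. A deck covers the board from y = 280 to 375, its underside 78 and top 100 mm above the counter, on four 16 mm posts at x = +-82, y = 290 and 365. From y = 0 to 280 the board is open above.
- tins: Bystander: clipped tier of three round steel tins, 113 mm across, 168 mm tall. Origin: centre of its underside.
- teapot: Bystander: pear-shaped white teapot, 136 mm across the belly, 200 mm over spout and handle, 143 mm tall. Origin: centre of its underside.
- jug: Bystander: white ceramic jug with a steel flip cap, 84 mm across plus a handle, 135 mm tall. Origin: centre of its underside.
- spoon_rest: Bystander: green silicone spoon rest, 140 by 68 mm, 14 mm high, lying on the rack's deck. Origin: on its underside.
There are look-alikes about, which are no part of the job. Of the things like the carton, leave any that is turquoise; of the rest the larger one is meant.

How it is judged:
By the outcome, as a careful person would: the job done as asked, in the order asked, and still so for the second after the job is handed in, with the robot touching nothing.
It also fails if it takes over 72 s, if anything falls off the work surface, if the arm or the gripper's body presses on something with over 40 N, if the wrist force passes 120 N, or if a joint passes its speed limit or range.

## Robot

A 6-joint arm with a two-finger parallel gripper is mounted at the origin on the work surface. World frame = base frame: x ahead of the robot, y to its left, z up, the work surface at z = 0. Lengths are in mm, angles in rad, forces in N, time in s.
With the tool pointing down it reaches from about 350 to 975 mm from the base axis. Payload 7.1 kg.
Tool frame: the origin (TCP) lies on the mounting face of the last link; the fingertips stand 182 mm ahead of it and the grasp point (between the pads) lies 163 mm ahead of it (ctrl.finger_overhang is the distance from the TCP to the fingertips, in mm); z points along the fingers, y is the direction in which the jaws open and shut (so a half turn about z gives the same grasp; the last joint's range is limited). The gripper opens to 88 mm and grips with 3 to 60 N. Pads are 20 mm wide; open, the fingers measure 115 mm over their backs; the gripper's body (75 mm by 178 mm) begins 61 mm behind the grasp point.
Start: joints at [-1.217, 0.423, 1.63, -0, 1.089, -0.019], TCP at [227.657, -582.047, 404.675] pointing down, gripper open.
Joint ranges: [-3, 3], [-0.9, 2.11], [0.09, 2.58], [-1.31, 4.45], [0.11, 2.69], [-2.54, 2.54]. Speed limits (rad/s): [2.39, 2.39, 3.01, 3.14, 3.14, 3.14].

## Interface

Orientations are given as a rotation vector (axis times angle).
In Python, from workcell import ctrl, viewer, recognise gives the robot as it stands.
- The arm moves only by the shell command python3 -m handwheel 'ROWS'. ROWS is JSON, a list of rows, each an object of numbers: "gripper": the closure, from 0 (fully open) to 1 (shut); "tx", "ty", "tz": the shift along the tool's x, y, z in m; "rx", "ry", "rz": the turn, a rotation vector about the tool's x, y, z in degrees. In form: [{"gripper": .., "tx": .., "ty": .., "tz": .., "rx": .., "ry": .., "rz": ..}, ...]. A call has 1 to 8 rows; each row shifts and turns the commanded pose from where the row before left it, along the tool's axes as they then stand; what a row does not reach is not made up. A row lasts 1/8 s, in which the tool goes at most 62.5 mm and 10.7 degrees, less where a joint would pass 70% of its speed; a pose out of reach is approached as far as the arm can. A call with a gripper value outside its range is refused whole. The fingers move at their own pace and stop on an object; the grip force is fixed at half the most. Time passes only in rows, so rows that do not move let the fingers close. It gives the time, the measured TCP pose, the force and the opening at its end, in the units of the state.
- ctrl.get_obs(): the state, without advancing time (a new reading comes with each control period).
- viewer.get_image(name): name is "side" or "top"; returns a dict with "image" (400x640x3 uint8, red, green, blue), "range_z" (400x640 float32, mm along the optical axis (not along the pixel's ray), 0 where there is no reading), "vfov" (degrees; the focal length in pixels is half the picture's height over the tangent of half this angle, whatever the lens; pixels are square), "cx", "cy" (the principal point, pixels), "extrinsics" (4x4, takes a point from world to camera coordinates). Camera axes: x right, y up, looking along -z (the intrinsics and any distortion apply to the point x, -y, -z); pixel columns grow to the right and rows downward; lengths in mm; the calibration is good to about 2 mm. A picture is of the moment at which its call begins.
- ctrl.close_job(): hands the job in, once; it reports no verdict.
Trained networks look in a picture, given as the dict that the camera call returned (one of the last four; its "shot" number tells which), for a name from the list of things; names that differ only in an ending like _2 or _b are one class to them, and where a whole thing is asked for, a point or a joint stands for the part that bears it (a point fixed in the world has none). Each returns a list of dicts, best first, with "p" (0 to 1); they miss things now and then, are a little off and sometimes report something else, mostly with a low value. They report only what shows in the picture. A call takes as long as a camera call. They do not tell look-alikes from the thing itself.
- recognise(picture, name): "xy" ([column, row] as shares, 0 to 1, of the picture: columns of its width, rows of its height, amid what is visible of it).
The state is a dict: "t": time; "qpos": joint angles; "qvel": joint speeds; "joint_torque": joint torques, N m; "ee_pos": TCP position; "orientation": TCP orientation; "ft_force": force on the tool from outside, world axes, zero at the start; "moment": the same for the moment, N m; "width": finger opening in mm.
Only numpy, scipy, OpenCV 4.12 (cv2) and the standard library are available. Lean on these libraries where they do the work, as an engineer would, in place of code of your own. Each camera call takes 0.05 s, during which the arm holds its last target.

## Working session

There is one attempt and no reset: what is moved stays moved. The work goes in short steps, Python scripts to look and compute and a shell command to move; the robot and the scene stay as the last step left them, time stands still between calls to the robot, and variables do not carry over. Pictures are saved under pics/ and viewed, and the job is handed in when it is done.

```bash
ls; mkdir -p pics
cat > h.py <<'E'
import numpy as np, cv2
from workcell import ctrl, viewer, recognise
def shot(name,fn=None):
    p=viewer.get_image(name)
    if fn: cv2.imwrite('pics/'+fn,p['image'][:,:,::-1])
    return p
def K(p):
    f=200/np.tan(np.radians(p['vfov'])/2); return f
def world(p,c,r):
    c=np.asarray(c,float);r=np.asarray(r,float)
    d=p['range_z'][r.astype(int),c.astype(int)].astype(float)
    f=K(p); X=np.stack([(c-p['cx'])/f*d,-(r-p['cy'])/f*d,-d,np.ones_like(d)])
    return (np.linalg.inv(p['extrinsics'])@X)[:3].T
def proj(p,w):
    w=np.atleast_2d(w); c=(p['extrinsics']@np.c_[w,np.ones(len(w))].T)[:3]
    f=K(p); return np.c_[p['cx']+f*c[0]/-c[2], p['cy']-f*c[1]/-c[2]]
E
python3 - <<'E'
from h import *
print(ctrl.get_obs())
for n in('side','top'):
    p=shot(n,n+'0.png'); print(n,[ (k,v) for k,v in p.items() if k not in('image','range_z')])
    for o in('carton','carton_foot_a','carton_foot_b','carton_top','shelf','shelf_back','tins','teapot','jug','spoon_rest'):
        print(o,[(np.round(np.array(q['xy'])*[640,400]),round(q['p'],2)) for q in recognise(p,o)])
E
```

```text
pics
{'t': 0.0, 'qpos': array([-1.21698569e+00,  4.23849479e-01,  1.63067485e+00, -2.16074841e-05,
        1.08861077e+00, -1.89994192e-02]), 'qvel': array([-1.61142506e-04,  1.98115013e-04,  9.20415018e-04, -1.85588096e-03,
       -3.40089173e-05, -1.31887690e-03]), 'joint_torque': array([-6.59855559e-04, -5.44623649e+01, -2.73664874e+01,  6.42961124e-02,
        2.27381196e-02, -1.19952456e-04]), 'ee_pos': array([ 227.57326651, -581.80155764,  403.90204781]), 'orientation': array([-3.08567596e+00, -5.81957423e-01,  4.33138797e-04]), 'ft_force': array([-0.28120709, -0.29680274,  1.27869378]), 'moment': array([-0.01228875, -0.01517867,  0.03503511]), 'width': 87.52348160116185}
side [('vfov', 53.24527668946387), ('cx', 327.1796770953629), ('cy', 196.9822526855205), ('extrinsics', array([[-9.15988362e-01, -4.00846965e-01, -1.69419839e-02,
         5.32942443e+02],
       [ 2.11279672e-01, -5.17839127e-01,  8.28977405e-01,
        -2.00354534e+02],
       [-3.41066299e-01,  7.55754159e-01,  5.59025429e-01,
        -1.15497745e+03],
       [ 0.00000000e+00,  0.00000000e+00,  0.00000000e
[... 1076 characters left out ...]
0000e+00,
         1.00000000e+00]])), ('shot', 2)]
carton [(array([408., 212.]), 0.97), (array([394., 257.]), 0.87), (array([430., 280.]), 0.55)]
carton_foot_a [(array([408., 211.]), 0.92), (array([426., 283.]), 0.86), (array([392., 255.]), 0.57)]
carton_foot_b [(array([408., 211.]), 0.92), (array([426., 283.]), 0.86), (array([392., 255.]), 0.57)]
carton_top [(array([430., 280.]), 0.73), (array([396., 259.]), 0.7), (array([405., 215.]), 0.69)]
shelf [(array([320., 206.]), 0.98)]
shelf_back [(array([322., 209.]), 0.62)]
tins [(array([448., 160.]), 0.95), (array([407., 215.]), 0.45)]
teapot [(array([306., 138.]), 0.63)]
jug [(array([202., 248.]), 0.59)]
spoon_rest [(array([278., 182.]), 0.7)]
```

View pics/side0.png

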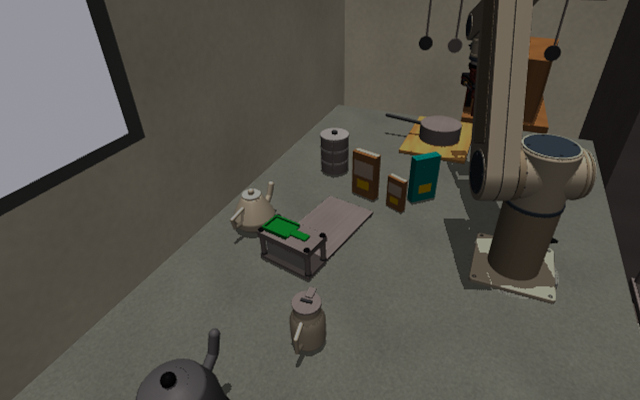

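View pics/top0.png

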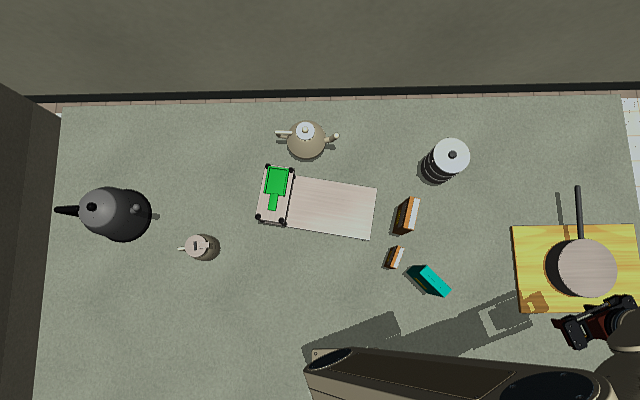

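Run:
```python
from h import *
for n in('side','top'):
    im=cv2.imread(f'pics/{n}0.png')
    a=im[110:270,240:460] if n=='side' else im[120:320,230:490]
    cv2.imwrite(f'pics/{n}0z.png',cv2.resize(a,None,fx=3,fy=3,interpolation=cv2.INTER_CUBIC)[:600,:800])
```

```text
(no output)
```

The side picture shows three cartons: orange-brown at (366,174), which is the large one and the target; a small one at (397,193); and a turquoise one at (424,178). In the top view the target is at (406,215), and the rack's open end is its right edge at about x=375.

Run:
```python
from h import *
P={}
for n in('side','top'):
    p=shot(n); P[n]=p
    g=np.mgrid[0:400,0:640]; w=world(p,g[1].ravel(),g[0].ravel()).reshape(400,640,3)
    P[n+'w']=w
    np.save('w_'+n,w)
wt=P['topw']
# counter level
print('counter z',np.median(wt[300:330,150:280,2]), 'side', np.median(P['sidew'][300:360,400:440,2]))
for nm,(c0,c1,r0,r1) in dict(carton=(385,425,190,242),board=(295,380,170,245),small=(382,408,240,275)).items():
    a=wt[r0:r1,c0:c1].reshape(-1,3); 
    if nm=='board': m=(a[:,2]>7)&(a[:,2]<18)
    else: m=a[:,2]>(150 if nm=='carton' else 90)
    b=a[m]; print(nm,len(b),b.min(0),b.max(0),b.mean(0)); 
    r=cv2.minAreaRect(b[:,:2].astype(np.float32)); print(r, cv2.boxPoints(r).tolist())
# deck
a=wt[155:235,245:300].reshape(-1,3); m=(a[:,2]>92)&(a[:,2]<106); b=a[m]; r=cv2.minAreaRect(b[:,:2].astype(np.float32)); print('deck',np.median(b[:,2]),r,cv2.boxPoints(r).tolist())
ws=P['sidew']
a=ws[140:210,345:385].reshape(-1,3); m=(a[:,2]>20)&(a[:,2]<200); b=a[m]
print('carton side',np.percentile(b,[1,50,99],axis=0))
for zz in range(20,190,20):
    q=b[abs(b[:,2]-zz)<8]
    if len(q): print(zz,len(q),q.min(0),q.max(0))
```

```text
counter z 0.27101491510666165 side 1.995846233908992
carton 422 [ 363.48106697 -223.24100166  150.67106796] [ 569.64694022   69.96616473 1250.29429025] [ 516.28553047 -190.65712417  183.84762781]
((439.76922607421875, -93.844482421875), (81.82846069335938, 352.02166748046875), 38.058013916015625) [[299.0504150390625, 19.522207260131836], [516.057373046875, -257.6550598144531], [580.488037109375, -207.21116638183594], [363.4810791015625, 69.96609497070312]]
board 4087 [ 443.83483174 -125.3483458     7.00601308] [693.75238505 156.91917164  17.98868376] [565.28713836  24.58283655  12.55634224]
((569.083251953125, 15.180374145507812), (281.97100830078125, 250.05775451660156), 89.60543823242188) [[443.0864562988281, -124.9407958984375], [693.1382446289062, -126.66278076171875], [695.080078125, 155.30154418945312], [445.02825927734375, 157.02352905273438]]
small 217 [ 359.6883158  -179.12583123   91.25565498] [ 428.39398624   69.96616473 1250.29429025] [ 392.91955794 -151.84397237  133.36332871]
((367.2702941894531, -61.276123046875), (63.91428756713867, 254.69688415527344), 15.74082946777
[... 766 characters left out ...]
3 -165.80840141   47.8606595 ]
60 121 [ 467.27030385 -345.93852315   52.22576068] [ 641.86136707 -167.74134873   67.61496935]
80 120 [ 465.40143786 -346.3376605    72.05367869] [ 642.41149594 -166.26703955   87.94662062]
100 110 [ 465.70824378 -341.31160474   92.55010729] [ 642.85428546 -167.27692729  107.99378159]
120 122 [ 466.95111982 -345.43097526  112.02469122] [ 644.13461777 -167.48097686  127.78318639]
140 119 [ 465.03584273 -341.44378025  132.08409296] [ 642.15776266 -161.57005837  147.84522111]
160 115 [ 465.04625751 -199.57737579  152.0159275 ] [ 564.22837231 -163.8390838   167.94878494]
180 144 [ 465.75674498 -225.21736383  172.23615372] [ 565.25113698 -167.14426351  178.24679181]
```

View pics/top0z.png

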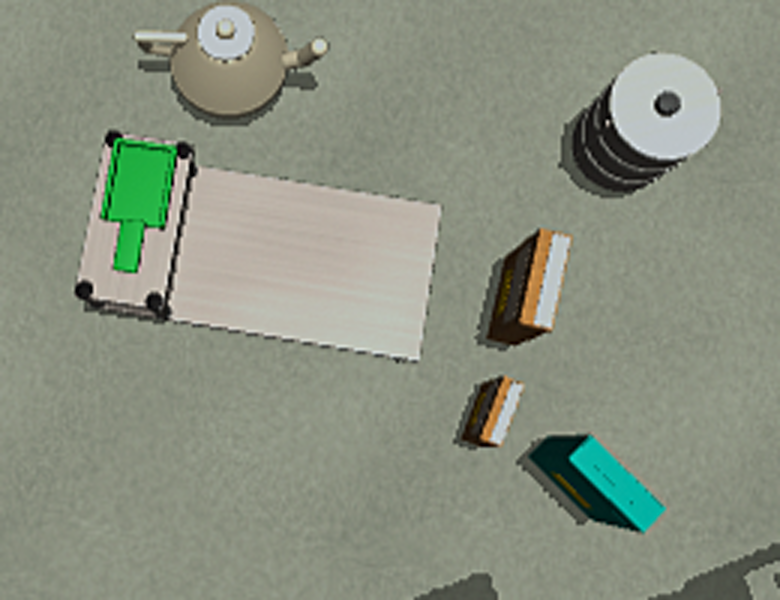

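The enlarged top view shows the target's top face at about zoom (537,280). The small brown carton is at (493,410), the turquoise one below it, and the rack's open end runs from (440,205) to (418,360). Next I'll fit planes precisely.

Run:
```python
from h import *
wt=np.load('w_top.npy'); ws=np.load('w_side.npy')
def rect(a,msg):
    r=cv2.minAreaRect(a[:,:2].astype(np.float32)); print(msg,len(a),'c',np.round(r[0],1),'size',np.round(r[1],1),'ang',round(r[2],2)); print(np.round(cv2.boxPoints(r),1).tolist(), 'z',np.median(a[:,2]))
a=wt[190:242,385:425].reshape(-1,3); rect(a[(a[:,2]>168)&(a[:,2]<180)],'carton top(top)')
b=ws[140:210,345:385].reshape(-1,3); rect(b[(b[:,2]>171)&(b[:,2]<182)&(b[:,1]>-260)],'carton top(side)')
f=b[(b[:,2]>15)&(b[:,2]<165)&(b[:,1]>-215)]
# fit y=mx+c on +y face
A=np.c_[f[:,0],np.ones(len(f))]
m=np.ones(len(f),bool)
for _ in range(8):
    s=np.linalg.lstsq(A[m],f[m,1],rcond=None)[0]; e=f[:,1]-A@s; m=abs(e)<4
print('carton +y face y=',s,'yaw',np.arctan(s[0]),m.sum(),'x range',f[m,0].min(),f[m,0].max())
# board: mask
for nm,w,(c0,c1,r0,r1) in(('top',wt,(290,380,165,245)),('side',ws,(270,380,190,270))):
    a=w[r0:r1,c0:c1].reshape(-1,3); z0=0.3 if nm=='top' else 2
    q=a[(a[:,2]>z0+8.5)&(a[:,2]<z0+16)&(a[:,1]<185)&(a[:,0]>470)&(a[:,0]<680)]; rect(q,'board '+nm)
    d=w[150:240,245:300] if nm=='top' else w[205:275,250:335]
    d=d.reshape(-1,3); q=d[(d[:,2]>z0+96)&(d[:,2]<z0+104)&(d[:,1]>130)]; rect(q,'deck '+nm)
for nm,(c0,c1,r0,r1),zl in(('small',(382,410,240,275),(80,130)),('tins',(415,475,135,190),(150,185)),('turq',(405,455,260,300),(150,200)),('teapot',(280,335,120,160),(40,150))):
    a=wt[r0:r1,c0:c1].reshape(-1,3); q=a[(a[:,2]>zl[0])&(a[:,2]<zl[1])]
    if len(q): rect(q,nm); print(q[:,2].max())
```

```text
carton top(top) 365 c [ 519.5 -195.8] size [32.8 96.4] ang 74.78
[[468.70001220703125, -198.89999389648438], [561.7999877929688, -224.1999969482422], [570.4000244140625, -192.60000610351562], [477.29998779296875, -167.3000030517578]] z 172.61305015430867
carton top(side) 153 c [ 515.1 -194.8] size [40.6 98.2] ang 74.49
[[462.29998779296875, -201.1999969482422], [556.9000244140625, -227.5], [567.7999877929688, -188.3000030517578], [473.20001220703125, -162.10000610351562]] z 175.07231061055597
carton +y face y= [ -0.27307768 -39.37052959] yaw -0.26657816476509066 773 x range 471.0968929493132 567.1310606438298
board top 3769 c [566.6  34.4] size [287.5 181.2] ang 79.79
[[452.0, -91.0999984741211], [630.2999877929688, -123.19999694824219], [681.2999877929688, 159.8000030517578], [503.0, 191.89999389648438]] z 12.63290577274438
deck top 868 c [601.  214.9] size [ 95.2 181.4] ang 79.48
[[503.1000061035156, 184.60000610351562], [681.5, 151.5], [698.9000244140625, 245.10000610351562], [520.5, 278.29998779296875]] z 100.62759439615218
board side 2015 c [557.8  -7.3] size [373.4 182. ] ang 8
[... 711 characters left out ...]
g 42.99
[[617.9000244140625, -326.8999938964844], [694.0, -408.5], [774.7999877929688, -333.20001220703125], [698.7000122070312, -251.60000610351562]] z 156.69548235643992
172.02556169266427
turq 462 c [ 323.3 -249.9] size [96.1 32.6] ang 43.16
[[277.1000061035156, -270.8999938964844], [299.3999938964844, -294.6000061035156], [369.3999938964844, -228.89999389648438], [347.20001220703125, -205.10000610351562]] z 172.28678863679488
178.13293109820984
teapot 1318 c [794.  111.1] size [140.5 137.6] ang 37.94
[[696.2999877929688, 122.19999694824219], [780.9000244140625, 13.699999809265137], [891.7000122070312, 100.0], [807.0999755859375, 208.60000610351562]] z 90.62704419651607
145.47388285975535
```

```bash
cat >> h.py <<'E'
from scipy.spatial.transform import Rotation as R
YAW=np.radians(-10.35); O=np.array([541.1,-107.1,0.])
RX=np.array([np.cos(YAW),np.sin(YAW),0]); RY=np.array([-np.sin(YAW),np.cos(YAW),0]); RZ=np.array([0,0,1.])
Q=np.c_[RX,RY,RZ]           # rack->world
OV=float(ctrl.finger_overhang)
def w2r(p): return (np.asarray(p)-O)@Q
def pose(tip,d,j):
    """rack-frame tip, approach d, jaw dir j -> world TCP,R"""
    d=np.array(d,float);d/=np.linalg.norm(d); j=np.array(j,float); j-=d*(j@d); j/=np.linalg.norm(j)
    M=np.c_[np.cross(j,d),j,d]
    return O+Q@(np.array(tip,float)-OV*d), R.from_matrix(Q@M)
def cur():
    o=ctrl.get_obs(); return o,np.array(o['ee_pos']),R.from_rotvec(o['orientation'])
def stat():
    o,p,r=cur(); M=Q.T@r.as_matrix()
    print('t',round(o['t'],2),'tip rack',np.round(w2r(p+OV*r.as_matrix()[:,2]),1),'d',np.round(M[:,2],3),'j',np.round(M[:,1],3),'F(rack)',np.round(Q.T@o['ft_force'],1),'w',round(o['width'],1),'q',np.round(o['qpos'],2))
def plan(T,Rt,n,start=None):
    if start is None: _,p,r=cur()
    else: p,r=start
    rv=(r.inv()*Rt).as_rotvec()
    print('dist',round(np.linalg.norm(T-p),1),'ang',round(np.degrees(np.linalg.norm(rv)),1))
    rr=np.round(np.degrees(rv)/n,2); 
    for k in range(n):
        goal=p+(T-p)/(n-k)
        t=np.round(r.inv().apply(goal-p)/1000,4)
        print('{"tx":%g,"ty":%g,"tz":%g,"rx":%g,"ry":%g,"rz":%g},'%(*t,*rr))
        p=p+r.apply(t*1000); r=r*R.from_rotvec(np.radians(rr))
    print('end err mm',np.round(T-p,1))
    return p,r
E
python3 - <<'E'
from h import *
print(OV); stat()
s=np.radians(30)
T,Rt=pose([3,-150,70],[0,np.sin(s),-np.cos(s)],[1,0,0])
print(T); plan(T,Rt,8)
T,Rt=pose([3,-150,70],[0,np.sin(s),-np.cos(s)],[-1,0,0])
print((R.from_rotvec(ctrl.get_obs()['orientation']).inv()*Rt).magnitude())
E
```

```text
182.0
t 1.2 tip rack [-223.  -523.5  222.7] d [-0.  0. -1.] j [ 0.526 -0.851 -0.   ] F(rack) [-0.8  0.6  0.9] w 87.6 q [-1.22  0.42  1.63 -0.    1.09 -0.02]
[ 500.75294548 -344.71758182  227.61662349]
dist 402.8 ang 64.9
{"tx":0.0426,"ty":-0.0152,"tz":0.0221,"rx":1.91,"ry":3.42,"rz":-7.11},
{"tx":0.0427,"ty":-0.0091,"tz":0.0251,"rx":1.91,"ry":3.42,"rz":-7.11},
{"tx":0.0419,"ty":-0.003,"tz":0.0278,"rx":1.91,"ry":3.42,"rz":-7.11},
{"tx":0.0401,"ty":0.0031,"tz":0.0303,"rx":1.91,"ry":3.42,"rz":-7.11},
{"tx":0.0375,"ty":0.009,"tz":0.0324,"rx":1.91,"ry":3.42,"rz":-7.11},
{"tx":0.034,"ty":0.0145,"tz":0.0341,"rx":1.91,"ry":3.42,"rz":-7.11},
{"tx":0.0299,"ty":0.0197,"tz":0.0355,"rx":1.91,"ry":3.42,"rz":-7.11},
{"tx":0.0249,"ty":0.0243,"tz":0.0363,"rx":1.91,"ry":3.42,"rz":-7.11},
end err mm [-0.   0.1 -0. ]
2.162001268786622
```

```bash
python3 -m handwheel '[{"gripper":0.49,"tx":0.0426,"ty":-0.0152,"tz":0.0221,"rx":1.91,"ry":3.42,"rz":-7.11},{"gripper":0.49,"tx":0.0427,"ty":-0.0091,"tz":0.0251,"rx":1.91,"ry":3.42,"rz":-7.11},{"gripper":0.49,"tx":0.0419,"ty":-0.003,"tz":0.0278,"rx":1.91,"ry":3.42,"rz":-7.11},{"gripper":0.49,"tx":0.0401,"ty":0.0031,"tz":0.0303,"rx":1.91,"ry":3.42,"rz":-7.11},{"gripper":0.49,"tx":0.0375,"ty":0.009,"tz":0.0324,"rx":1.91,"ry":3.42,"rz":-7.11},{"gripper":0.49,"tx":0.034,"ty":0.0145,"tz":0.0341,"rx":1.91,"ry":3.42,"rz":-7.11},{"gripper":0.49,"tx":0.0299,"ty":0.0197,"tz":0.0355,"rx":1.91,"ry":3.42,"rz":-7.11},{"gripper":0.49,"tx":0.0249,"ty":0.0243,"tz":0.0363,"rx":1.91,"ry":3.42,"rz":-7.11}]'
python3 - <<'E'
from h import *
stat(); shot('top','top1.png'); shot('side','side1.png')
s=np.radians(30)
T,Rt=pose([3,-150,40],[0,np.sin(s),-np.cos(s)],[1,0,0])
plan(T,Rt,2)
E
```

```text
t: 2.2
ee_pos: [501.9, -343.9, 227.1]
orientation: [-2.108, -1.765, -0.568]
ft_force: [-0.2, 0.4, 0.3]
width: 44.7
t 2.2 tip rack [   3.9 -148.7   69.6] d [-0.001  0.502 -0.865] j [1.    0.003 0.001] F(rack) [-0.3  0.3  0.3] w 44.7 q [-0.71  0.7   1.69  0.51  1.1  -0.85]
dist 27.8 ang 0.4
{"tx":-0.0083,"ty":-0.0007,"tz":0.0111,"rx":-0.14,"ry":-0.11,"rz":0.1},
{"tx":-0.0082,"ty":-0.0006,"tz":0.0112,"rx":-0.14,"ry":-0.11,"rz":0.1},
end err mm [-0.1 -0.  -0. ]
```

View pics/top1.png

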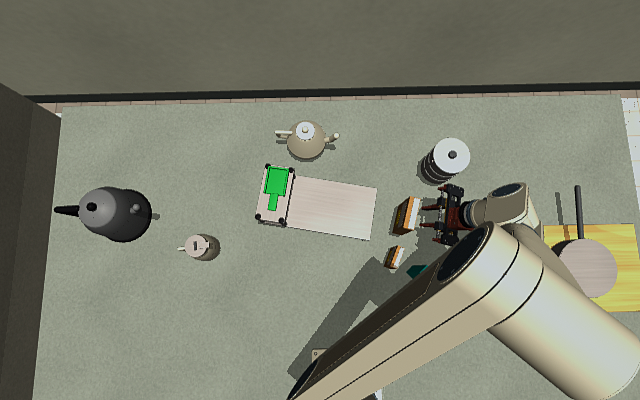

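View pics/side1.png

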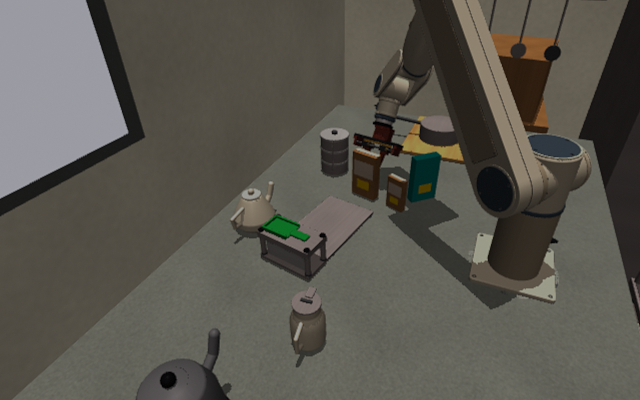

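Only the carton's rear face is near the fingers in these views. The gripper is at about (445,215) in the top view, jaws along rack x and clear of the tins and look-alikes. Now lower it.

```bash
python3 -m handwheel '[{"gripper":0.49,"tx":-0.0103,"tz":0.0178,"ry":-0.1},{"gripper":0.49,"tx":-0.0103,"tz":0.0178},{"gripper":0.49,"tx":-0.0102,"tz":0.0178},{"gripper":0.49,"tx":0.0078,"tz":0.0045},{"gripper":0.49,"tx":0.0078,"tz":0.0045},{"gripper":0.49}]'
python3 -c "
from h import *
stat()"
```

```text
t 2.3 tip rack [   3.5 -146.3   67.9] d [-0.005  0.503 -0.864] j [ 1.     0.005 -0.003] F(rack) [-0.6 -0.8 -1. ] w 44.7 q [-0.71  0.7   1.69  0.51  1.1  -0.85]$[0]: bad value
```

```bash
python3 -m handwheel '[{"gripper":0.49,"tx":-0.0103,"ty":0,"tz":0.0178,"rx":0,"ry":0,"rz":0},{"gripper":0.49,"tx":-0.0103,"ty":0,"tz":0.0178,"rx":0,"ry":0,"rz":0},{"gripper":0.49,"tx":-0.0102,"ty":0,"tz":0.0178,"rx":0,"ry":0,"rz":0},{"gripper":0.49,"tx":0.0078,"ty":0,"tz":0.0045,"rx":0,"ry":0,"rz":0},{"gripper":0.49,"tx":0.0078,"ty":0,"tz":0.0045,"rx":0,"ry":0,"rz":0},{"gripper":0.49,"tx":0,"ty":0,"tz":0,"rx":0,"ry":0,"rz":0}]'
python3 -c "
from h import *
stat()"
```

```text
t: 3.05
ee_pos: [504.1, -326.2, 166.3]
orientation: [-2.112, -1.762, -0.566]
ft_force: [0.1, 0.0, -0.2]
width: 44.7
t 3.05 tip rack [   2.9 -131.1    8.7] d [-0.001  0.501 -0.866] j [ 1.     0.001 -0.001] F(rack) [ 0.1  0.  -0.2] w 44.7 q [-0.69  0.78  1.71  0.55  0.99 -0.89]
```

```bash
python3 -m handwheel '[{"gripper":0.49,"tx":0.0043,"ty":0,"tz":0.0025,"rx":0,"ry":0,"rz":0},{"gripper":0.49,"tx":0.0043,"ty":0,"tz":0.0025,"rx":0,"ry":0,"rz":0},{"gripper":0.49,"tx":0.0043,"ty":0,"tz":0.0025,"rx":0,"ry":0,"rz":0},{"gripper":0.49,"tx":0.0043,"ty":0,"tz":0.0025,"rx":0,"ry":0,"rz":0},{"gripper":0.49,"tx":0.0043,"ty":0,"tz":0.0025,"rx":0,"ry":0,"rz":0},{"gripper":0.49,"tx":0.0043,"ty":0,"tz":0.0025,"rx":0,"ry":0,"rz":0},{"gripper":0.49,"tx":0.0043,"ty":0,"tz":0.0025,"rx":0,"ry":0,"rz":0},{"gripper":0.49,"tx":0.0043,"ty":0,"tz":0.0025,"rx":0,"ry":0,"rz":0}]'
python3 - <<'E'
from h import *
stat(); shot('side','side2.png'); p=shot('top','top2.png')
im=cv2.imread('pics/side2.png')[110:270,300:460]; cv2.imwrite('pics/side2z.png',cv2.resize(im,None,fx=3.7,fy=3.7,interpolation=cv2.INTER_CUBIC))
E
```

```text
t: 4.05
ee_pos: [511.3, -287.6, 166.0]
orientation: [-2.113, -1.761, -0.566]
ft_force: [-1.2, -3.1, 1.0]
width: 44.7
t 4.05 tip rack [  3.  -91.9   8.4] d [-0.     0.5   -0.866] j [ 1. -0. -0.] F(rack) [-0.6 -3.3  1. ] w 44.7 q [-0.63  0.77  1.75  0.59  0.95 -0.88]
```

View pics/side2z.png

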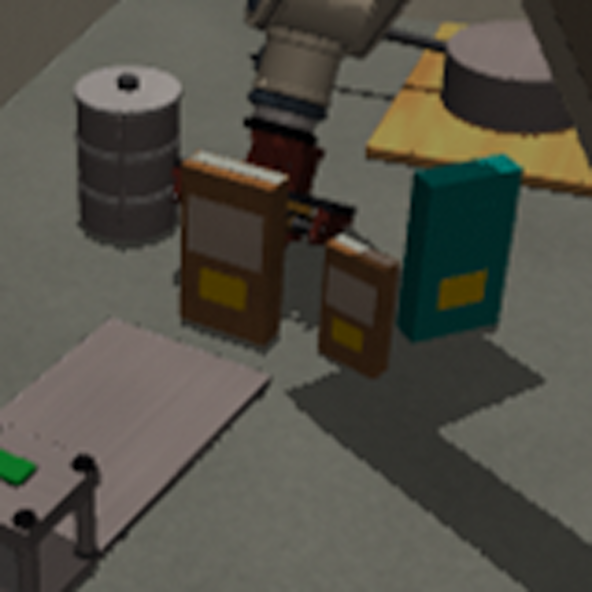

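The side view zoom shows the carton upright at (233,250), being pushed. The small look-alike at (360,305) is unmoved. Continue.

```bash
python3 -m handwheel '[{"gripper":0.49,"tx":0.0043,"ty":0,"tz":0.0025,"rx":0,"ry":0,"rz":0},{"gripper":0.49,"tx":0.0043,"ty":0,"tz":0.0025,"rx":0,"ry":0,"rz":0},{"gripper":0.49,"tx":0.0043,"ty":0,"tz":0.0025,"rx":0,"ry":0,"rz":0},{"gripper":0.49,"tx":0.0043,"ty":0,"tz":0.0025,"rx":0,"ry":0,"rz":0},{"gripper":0.49,"tx":0.0043,"ty":0,"tz":0.0025,"rx":0,"ry":0,"rz":0},{"gripper":0.49,"tx":0.0043,"ty":0,"tz":0.0025,"rx":0,"ry":0,"rz":0},{"gripper":0.49,"tx":0.0043,"ty":0,"tz":0.0025,"rx":0,"ry":0,"rz":0},{"gripper":0.49,"tx":0,"ty":0,"tz":0,"rx":0,"ry":0,"rz":0}]'
cat > m.py <<'E'
from h import *
def rect(a): 
    r=cv2.minAreaRect(a[:,:2].astype(np.float32)); return w2r(np.c_[cv2.boxPoints(r),np.zeros(4)])[:,:2].round(1).tolist(),len(a)
stat()
p=shot('top','mt.png'); g=np.mgrid[0:400,0:640]; w=w2r(world(p,g[1].ravel(),g[0].ravel()))
s=(w[:,2]>168)&(w[:,2]<179)&(abs(w[:,0])<75)&(w[:,1]>-110)&(w[:,1]<80); a=w[s]
if len(a): r=cv2.minAreaRect(a[:,:2].astype(np.float32)); print('top face rack',len(a),np.round(r[0],1),np.round(r[1],1),round(r[2],1))
p=shot('side','ms.png'); w=w2r(world(p,g[1].ravel(),g[0].ravel()))
f=w[(w[:,2]>20)&(w[:,2]<165)&(abs(w[:,0])<60)&(w[:,1]>-60)&(w[:,1]<15)]
A=np.c_[f[:,0],f[:,2],np.ones(len(f))]; m=np.ones(len(f),bool)
for _ in range(10):
    s=np.linalg.lstsq(A[m],f[m,1],rcond=None)[0]; m=abs(f[:,1]-A@s)<4
print('front face y=ax+bz+c',np.round(s,4),m.sum(),'xr',f[m,0].min().round(),f[m,0].max().round())
E
python3 m.py
```

```text
t: 5.15
ee_pos: [517.5, -253.0, 165.8]
orientation: [-2.112, -1.761, -0.566]
ft_force: [0.3, -0.5, -0.1]
width: 44.7
t 5.15 tip rack [  2.8 -56.7   8.3] d [-0.001  0.501 -0.866] j [ 1.     0.    -0.001] F(rack) [ 0.3 -0.4 -0.1] w 44.7 q [-0.58  0.76  1.78  0.62  0.92 -0.86]
top face rack 364 [ -7.5 -61.6] [96.6 94.4] 0.1
front face y=ax+bz+c [ 2.00000e-04  3.30000e-03 -1.67569e+01] 822 xr -60.0 38.0
```

```bash
python3 -m handwheel '[{"gripper":0.49,"tx":0.0039,"ty":0,"tz":0.0023,"rx":0,"ry":0,"rz":0},{"gripper":0.49,"tx":0.0039,"ty":0,"tz":0.0022,"rx":0,"ry":0,"rz":0},{"gripper":0.49,"tx":0.0026,"ty":0,"tz":0.0015,"rx":0,"ry":0,"rz":0},{"gripper":0.49,"tx":0.0009,"ty":0,"tz":0.0005,"rx":0,"ry":0,"rz":0}]'
python3 m.py
```

```text
t: 5.75
ee_pos: [519.8, -240.5, 165.8]
orientation: [-2.112, -1.761, -0.566]
ft_force: [-0.3, -1.9, -0.0]
width: 44.8
t 5.75 tip rack [  2.9 -44.    8.3] d [-0.     0.5   -0.866] j [ 1.     0.    -0.001] F(rack) [ 0.  -1.9 -0. ] w 44.8 q [-0.56  0.76  1.8   0.63  0.91 -0.85]
top face rack 414 [ -7.5 -56.1] [ 95.8 107.8] 0.3
front face y=ax+bz+c [ 0.0119  0.0047 -4.3823] 834 xr -60.0 37.0
```

```bash
python3 -m handwheel '[{"gripper":0.49,"tx":0.0009,"ty":0,"tz":0.0005,"rx":0,"ry":0,"rz":0},{"gripper":0.49,"tx":0.0009,"ty":0,"tz":0.0005,"rx":0,"ry":0,"rz":0}]'
python3 -m handwheel '[{"gripper":0.49,"tx":0.0007,"ty":0,"tz":0.0004,"rx":0,"ry":0,"rz":0}]'
python3 -m handwheel '[{"gripper":0.49,"tx":0.0006,"ty":0,"tz":0.0004,"rx":0,"ry":0,"rz":0}]'
```

```text
t: 6.1
ee_pos: [520.1, -238.8, 165.9]
orientation: [-2.113, -1.761, -0.566]
ft_force: [-0.7, -1.7, -0.5]
width: 44.7
t: 6.22
ee_pos: [520.3, -238.0, 165.9]
orientation: [-2.113, -1.761, -0.566]
ft_force: [0.0, -1.5, 0.5]
width: 44.8
t: 6.35
ee_pos: [520.4, -237.4, 165.8]
orientation: [-2.113, -1.761, -0.566]
ft_force: [-1.5, -5.4, 0.2]
width: 44.6
```

```bash
python3 -m handwheel '[{"gripper":0.49,"tx":0.0002,"ty":0,"tz":0.0001,"rx":0,"ry":0,"rz":0}]'; python3 m.py
python3 - <<'E'
import cv2
im=cv2.imread('pics/mt.png')[150:300,300:460]; cv2.imwrite('pics/mtz1.png',cv2.resize(im,None,fx=4,fy=4,interpolation=cv2.INTER_CUBIC))
E
```

```text
t: 6.48
ee_pos: [520.4, -237.4, 165.9]
orientation: [-2.113, -1.762, -0.566]
ft_force: [-2.8, -5.5, -1.0]
width: 44.8
t 6.47 tip rack [  3.  -40.9   8.2] d [-0.     0.5   -0.866] j [ 1. -0. -0.] F(rack) [-1.8 -5.9 -1. ] w 44.8 q [-0.55  0.75  1.8   0.63  0.9  -0.85]
top face rack 424 [ -7.1 -54.4] [ 96.4 110. ] 0.1
front face y=ax+bz+c [-0.0044  0.0024 -1.4008] 854 xr -60.0 40.0
```

View pics/mtz1.png

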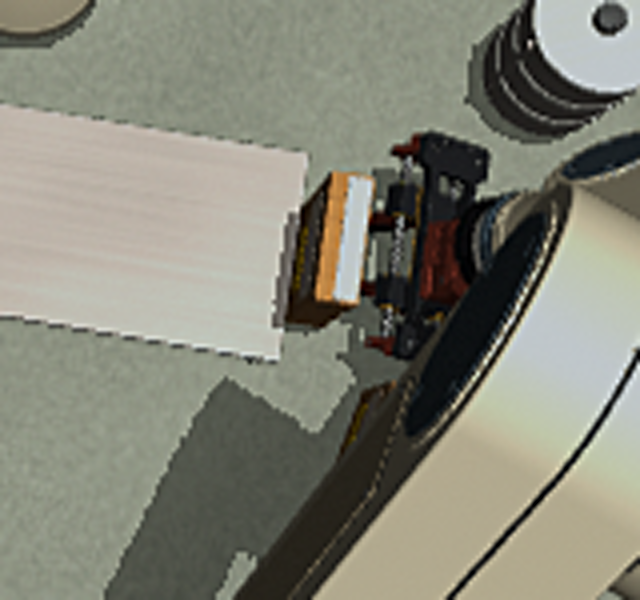

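The top zoom shows the carton's base along the rack's open end, square. The face fit gives -0.004 rad and the force went up to 6 N at the stop. Back off, then check the wrist kinematics for the straddling pose.

```bash
python3 -m handwheel '[{"gripper":0.49,"tx":-0.0026,"ty":0,"tz":-0.0015,"rx":0,"ry":0,"rz":0},{"gripper":0.49,"tx":-0.013,"ty":0,"tz":-0.0075,"rx":0,"ry":0,"rz":0},{"gripper":0.49,"tx":-0.0346,"ty":0,"tz":-0.02,"rx":0,"ry":0,"rz":0},{"gripper":0.49,"tx":0.0,"ty":0,"tz":-0.05,"rx":0,"ry":0,"rz":0},{"gripper":0.49,"tx":0.0,"ty":0,"tz":-0.06,"rx":0,"ry":0,"rz":0},{"gripper":0.49,"tx":0.0,"ty":0,"tz":-0.06,"rx":0,"ry":0,"rz":0},{"gripper":0.2,"tx":0.0,"ty":0,"tz":-0.05,"rx":0,"ry":0,"rz":0}]'
python3 m.py
cat > fk.py <<'E'
from h import *
from scipy.optimize import least_squares
def fk(q,P):
    z0,a1,L2,e3,L3,Lt,lat=P
    Rz=lambda a:R.from_euler('z',a); Ry=lambda a:R.from_euler('y',a)
    r=Rz(q[0]); p=np.array([0,0,z0])+r.apply([a1,lat,0])
    r=r*Ry(q[1]); p=p+r.apply([0,0,L2]); r=r*Ry(q[2]); p=p+r.apply([e3,0,L3])
    r=r*Rz(SG[0]*q[3])*Ry(q[4])*Rz(SG[1]*q[5])
    p=p+r.apply([0,0,Lt]); return p,r
SG=[1,1]
data=[([-1.21698569e+00,4.23849479e-01,1.63067485e+00,0,1.08861077,-.0189994],[227.573,-581.8,403.9],[-3.08567596e+00,-5.81957423e-01,4.33138797e-04])]
E
python3 - <<'E'
import fk; from fk import *
o,p,r=cur(); q=np.array(o['qpos'])
for s in ([1,1],[1,-1],[-1,1],[-1,-1]):
    fk.SG[:]=s
    m=[]
    for qq,rr in((data[0][0],R.from_rotvec(data[0][2])),(q,r)):
        _,k=fk.fk(qq,[0]*7); m.append((k.inv()*rr).as_rotvec().round(3).tolist())
    print(s,m)
E
```

```text
t: 7.45
ee_pos: [489.6, -404.3, 358.7]
orientation: [-2.114, -1.761, -0.567]
ft_force: [0.2, 0.1, -0.7]
width: 51.5
t 7.45 tip rack [   2.9 -210.6  201.1] d [ 0.001  0.5   -0.866] j [ 1.    -0.001  0.001] F(rack) [ 0.1  0.2 -0.7] w 51.5 q [-0.79  0.56  1.57  0.43  1.36 -0.78]
top face rack 360 [ -7.3 -15.5] [33.  96.4] 89.2
front face y=ax+bz+c [-1.8000e-03 -1.0000e-04 -1.2117e+00] 854 xr -60.0 40.0Traceback (most recent call last):
  File "<stdin>", line 4, in <module>
AttributeError: 'function' object has no attribute 'SG'
```

Run:
```python
import fk as F; from h import *
o,p,r=cur(); q=np.array(o['qpos']); print(repr(q),p,o['orientation'])
for s in ([1,1],[1,-1],[-1,1],[-1,-1]):
    F.SG[:]=s
    print(s,[(F.fk(qq,[0]*7)[1].inv()*rr).as_rotvec().round(3).tolist() for qq,rr in((F.data[0][0],R.from_rotvec(F.data[0][2])),(q,r))])
```

```text
array([-0.79276761,  0.55267401,  1.56638162,  0.4336451 ,  1.35375826,
       -0.77746502]) [ 490.455855   -406.16200935  361.93616483] [-2.12054443 -1.76643845 -0.56971197]
[1, 1] [[0.0, -0.0, 1.571], [-0.0, 0.0, 1.571]]
[1, -1] [[0.0, -0.0, 1.533], [0.0, 0.0, 0.016]]
[-1, 1] [[0.0, -0.0, 1.571], [-0.96, 0.008, 1.651]]
[-1, -1] [[0.0, -0.0, 1.533], [-0.599, 0.599, 0.202]]
```

```bash
cat >> fk.py <<'E'
RT=R.from_euler('z',np.pi/2)
D=[(data[0][0],data[0][1],5),([-0.79276761,0.55267401,1.56638162,0.4336451,1.35375826,-0.77746502],[490.46,-406.16,361.94],5),
([-.71,.70,1.69,.51,1.10,-.85],[501.9,-343.9,227.1],1),([-.69,.78,1.71,.55,.99,-.89],[504.1,-326.2,166.3],1),([-.63,.77,1.75,.59,.95,-.88],[511.3,-287.6,166],1),([-.55,.75,1.8,.63,.9,-.85],[520.4,-237.4,165.9],1)]
PF=least_squares(lambda P:np.concatenate([w*(fk(q,P)[0]-np.array(p)) for q,p,w in D]+[(np.array(P)-[400,0,500,0,500,200,0])*.002]),[400,0,500,0,500,200,0]).x
LO=np.array([-3,-.9,.09,-1.31,.11,-2.54]);HI=np.array([3,2.11,2.58,4.45,2.69,2.54])
def ik(T,Rt,q0):
    def f(q):
        p,r=fk(q,PF); return np.r_[(p-T)/5,100*( (r*RT).inv()*Rt).as_rotvec()/2]
    s=least_squares(f,np.clip(q0,LO+1e-3,HI-1e-3),bounds=(LO,HI)); 
    p,r=fk(s.x,PF); return s.x,np.linalg.norm(p-T),np.degrees(((r*RT).inv()*Rt).magnitude())
E
cat > ck.py <<'E'
import fk as F; from fk import *
print(F.PF.round(1),[np.round(fk(q,PF)[0]-p,1).tolist() for q,p,w in D])
c0=np.array([-7.3,0,0])
def carton_pose(th,g,tipx,s,gapw,rel=0):
    """tip for flush contact of front pad on +y face at lean th (rad), carton coordinate tipx, s ; opening gapw; face at distance gapw/2 on -j... """
    foot=np.array([c0[0],-12*np.tan(th),0]); ax=np.array([0,np.sin(th),np.cos(th)]); n=np.array([0,np.cos(th),-np.sin(th)])
    d=np.array([np.sin(g),-np.cos(g)*np.sin(th),-np.cos(g)*np.cos(th)])
    tip=foot+ax*s+np.array([tipx,0,0])-n*(gapw/2-rel)  # front pad inner face rel mm in front of the face
    return tip,d,n
if __name__=='__main__':
  q00=np.array(ctrl.get_obs()['qpos'])
  for g in (25,35,45):
    for sg in (1,-1):
      q=q00.copy(); print('gamma',g,sg)
      for th in (0,10,20,30,40,50,55,60):
        t,d,n=carton_pose(np.radians(th),np.radians(g),10,142,45 if th<45 else 85,2)
        T,Rt=pose(t,d,sg*n); best=None
        for trial in range(1 if th else 6):
            qi=q if th else q+np.random.default_rng(trial).normal(0,.6,6)*(trial>0)
            x=ik(T,Rt,qi)
            if best is None or x[1]+x[2]<best[1]+best[2]: best=x
        q=best[0]; print(th,q.round(2),round(best[1],1),round(best[2],1),'TCPrack',w2r(T).round())
E
python3 ck.py
```

```text
[313.8  -2.8 561.1  75.5 488.  127.4  11.9] [[0.0, -0.1, 0.1], [-0.1, 0.0, -0.1], [-0.1, 1.4, -2.2], [0.1, -2.3, 1.9], [1.4, -0.1, -0.5], [-0.6, 1.7, 0.5]]
gamma 25 1
0 [-0.28  0.32  2.14  0.16  0.26 -1.81] 0.0 0.0 TCPrack [-74. -20. 307.]
10 [-0.11  0.32  2.13 -0.65  0.31 -0.95] 0.0 0.0 TCPrack [-74.  31. 306.]
20 [ 0.05  0.37  2.12 -1.01  0.49 -0.54] 0.0 0.0 TCPrack [-74.  81. 295.]
30 [ 0.19  0.45  2.08 -1.14  0.69 -0.37] 0.0 0.0 TCPrack [-74. 129. 276.]
40 [ 0.31  0.55  2.03 -1.2   0.87 -0.28] 0.0 0.0 TCPrack [-74. 172. 248.]
50 [ 0.37  0.64  1.99 -1.23  1.04 -0.26] 0.0 0.0 TCPrack [-74. 195. 228.]
55 [ 0.41  0.7   1.96 -1.24  1.12 -0.25] 0.0 0.0 TCPrack [-74. 211. 209.]
60 [ 0.44  0.76  1.93 -1.25  1.2  -0.24] 0.0 0.0 TCPrack [-74. 225. 189.]
gamma 25 -1
0 [-0.28  0.32  2.14  0.16  0.26  1.33] 0.0 0.0 TCPrack [-74. -20. 307.]
10 [-0.11  0.32  2.13 -0.65  0.31  2.19] 0.0 0.0 TCPrack [-74.  31. 306.]
20 [ 0.05  0.37  2.11 -0.96  0.49  2.54] 2.2 1.1 TCPrack [-74.  81. 295.]
30 [ 0.17  0.43  2.05 -0.97  0.69  2.54] 11.4 5.7 TCPrack [-74. 129. 276.]
40 [ 0.28  0.52  1.99 -0.99  0.87 
[... 2114 characters left out ...]
.75  2.06 -1.31  1.17 -0.08] 32.6 15.3 TCPrack [-126.  193.  170.]
gamma 45 -1
0 [-0.3   0.37  2.34  2.9   0.36 -1.43] 0.0 0.0 TCPrack [-126.  -21.  271.]
10 [-0.12  0.38  2.34  3.58  0.4  -2.06] 0.0 0.0 TCPrack [-126.   25.  270.]
20 [ 0.05  0.42  2.32  4.03  0.54 -2.46] 0.0 0.0 TCPrack [-126.   69.  261.]
30 [ 0.19  0.52  2.3   4.16  0.73 -2.54] 7.4 3.0 TCPrack [-126.  111.  245.]
40 [ 0.31  0.64  2.28  4.23  0.92 -2.54] 17.9 7.1 TCPrack [-126.  148.  221.]
50 [ 0.37  0.74  2.26  4.27  1.08 -2.54] 29.6 11.5 TCPrack [-126.  167.  205.]
55 [ 0.41  0.8   2.24  4.31  1.16 -2.54] 34.7 13.4 TCPrack [-126.  181.  188.]
60 [ 0.44  0.87  2.22  4.35  1.23 -2.54] 39.5 15.2 TCPrack [-126.  193.  170.]
```

Run:
```python
from ck import *
g=np.radians(25)
T,Rt=pose([0.7,-16,235],[np.sin(g),0,-np.cos(g)],[0,1,0])
q=ik(T,Rt,ctrl.get_obs()['qpos']); print(q)
e=plan(T,Rt,11)
T2,_=pose([0.7,-16,146],[np.sin(g),0,-np.cos(g)],[0,1,0])
plan(T2,Rt,3,start=(T,Rt))
```

```text
[313.8  -2.8 561.1  75.5 488.  127.4  11.9] [[0.0, -0.1, 0.1], [-0.1, 0.0, -0.1], [-0.1, 1.4, -2.2], [0.1, -2.3, 1.9], [1.4, -0.1, -0.5], [-0.6, 1.7, 0.5]]
(array([-0.26610868,  0.14335717,  2.0722926 ,  0.07641137,  0.49222561,
       -1.7156588 ]), np.float64(8.038873388460929e-14), np.float64(5.604496100851177e-15))
dist 300.7 ang 102.2
{"tx":0.0244,"ty":-0.0073,"tz":0.0099,"rx":0.38,"ry":-3.84,"rz":-8.44},
{"tx":0.0258,"ty":-0.0036,"tz":0.0082,"rx":0.38,"ry":-3.84,"rz":-8.44},
{"tx":0.0266,"ty":0.0003,"tz":0.0065,"rx":0.38,"ry":-3.84,"rz":-8.44},
{"tx":0.0266,"ty":0.0043,"tz":0.0047,"rx":0.38,"ry":-3.84,"rz":-8.44},
{"tx":0.0259,"ty":0.0082,"tz":0.0029,"rx":0.38,"ry":-3.84,"rz":-8.44},
{"tx":0.0246,"ty":0.0119,"tz":0.0011,"rx":0.38,"ry":-3.84,"rz":-8.44},
{"tx":0.0225,"ty":0.0154,"tz":-0.0006,"rx":0.38,"ry":-3.84,"rz":-8.44},
{"tx":0.02,"ty":0.0186,"tz":-0.0021,"rx":0.38,"ry":-3.84,"rz":-8.44},
{"tx":0.0168,"ty":0.0213,"tz":-0.0034,"rx":0.38,"ry":-3.84,"rz":-8.44},
{"tx":0.0133,"ty":0.0234,"tz":-0.0046,"rx":0.38,"ry":-3.84,"rz":-8.44},
{"tx":0.0093,"ty":0.0251,"tz":-0.0056,"rx":0.38,"ry":-3.84,"rz":-8.44},
end err mm [ 0. -0. -0.]
dist 89.0 ang 0.0
{"tx":0.0125,"ty":0,"tz":0.0269,"rx":0,"ry":0,"rz":0},
{"tx":0.0126,"ty":-0,"tz":0.0269,"rx":0,"ry":0,"rz":0},
{"tx":0.0125,"ty":0,"tz":0.0269,"rx":0,"ry":0,"rz":0},
end err mm [-0.  0.  0.]
```

```bash
python3 -m handwheel '[{"gripper":0.3,"tx":0.0244,"ty":-0.0073,"tz":0.0099,"rx":0.38,"ry":-3.84,"rz":-8.44},{"gripper":0.3,"tx":0.0258,"ty":-0.0036,"tz":0.0082,"rx":0.38,"ry":-3.84,"rz":-8.44},{"gripper":0.3,"tx":0.0266,"ty":0.0003,"tz":0.0065,"rx":0.38,"ry":-3.84,"rz":-8.44},{"gripper":0.3,"tx":0.0266,"ty":0.0043,"tz":0.0047,"rx":0.38,"ry":-3.84,"rz":-8.44},{"gripper":0.3,"tx":0.0259,"ty":0.0082,"tz":0.0029,"rx":0.38,"ry":-3.84,"rz":-8.44},{"gripper":0.3,"tx":0.0246,"ty":0.0119,"tz":0.0011,"rx":0.38,"ry":-3.84,"rz":-8.44},{"gripper":0.3,"tx":0.0225,"ty":0.0154,"tz":-0.0006,"rx":0.38,"ry":-3.84,"rz":-8.44},{"gripper":0.3,"tx":0.02,"ty":0.0186,"tz":-0.0021,"rx":0.38,"ry":-3.84,"rz":-8.44}]'
python3 -m handwheel '[{"gripper":0.3,"tx":0.0168,"ty":0.0213,"tz":-0.0034,"rx":0.38,"ry":-3.84,"rz":-8.44},{"gripper":0.3,"tx":0.0133,"ty":0.0234,"tz":-0.0046,"rx":0.38,"ry":-3.84,"rz":-8.44},{"gripper":0.3,"tx":0.0093,"ty":0.0251,"tz":-0.0056,"rx":0.38,"ry":-3.84,"rz":-8.44},{"gripper":0.3,"tx":0,"ty":0,"tz":0,"rx":0,"ry":0,"rz":0}]'
python3 - <<'E'
from h import *
stat(); shot('side','side3.png'); shot('top','top3.png')
g=np.radians(25)
T,Rt=pose([0.7,-16,146],[np.sin(g),0,-np.cos(g)],[0,1,0])
plan(T,Rt,4)
E
```

```text
t: 8.55
ee_pos: [469.5, -185.7, 384.9]
orientation: [0.867, 2.779, 0.142]
ft_force: [0.5, 0.0, 0.7]
width: 61.8
t: 9.05
ee_pos: [461.7, -104.5, 396.0]
orientation: [0.242, 2.706, -0.043]
ft_force: [0.5, -1.2, 0.5]
width: 61.3
t 9.05 tip rack [ -3.4 -10.4 230.2] d [ 0.413  0.007 -0.911] j [-0.004  1.     0.006] F(rack) [ 0.7 -1.1  0.5] w 61.3 q [-0.26  0.15  2.08  0.08  0.49 -1.72]
dist 85.3 ang 0.7
{"tx":0.0085,"ty":-0.0009,"tz":0.0196,"rx":0.1,"ry":-0.15,"rz":-0.03},
{"tx":0.0085,"ty":-0.0009,"tz":0.0195,"rx":0.1,"ry":-0.15,"rz":-0.03},
{"tx":0.0086,"ty":-0.0009,"tz":0.0195,"rx":0.1,"ry":-0.15,"rz":-0.03},
{"tx":0.0087,"ty":-0.0008,"tz":0.0195,"rx":0.1,"ry":-0.15,"rz":-0.03},
end err mm [0. 0. 0.]
```

View pics/side3.png

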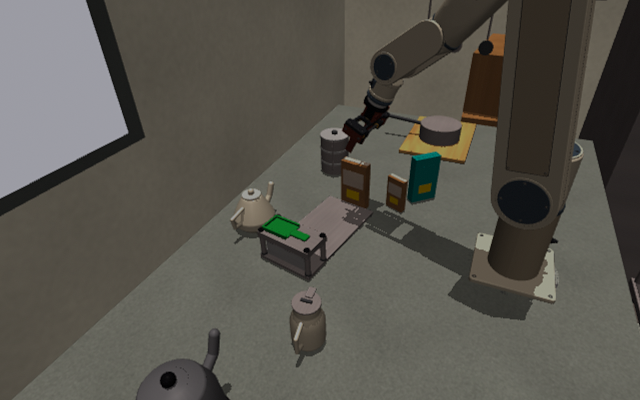

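The gripper is above the carton at (365,135) and the carton is upright at (354,184). Lower it partway, then re-read.

```bash
python3 -m handwheel '[{"gripper":0.3,"tx":0.0085,"ty":0,"tz":0.0196,"rx":0.0,"ry":0,"rz":0},{"gripper":0.3,"tx":0,"ty":0,"tz":0,"rx":0,"ry":0,"rz":0}]'
python3 - <<'E'
from h import *
stat()
g=np.radians(25)
T,Rt=pose([0.7,-16,146],[np.sin(g),0,-np.cos(g)],[0,1,0])
plan(T,Rt,3)
E
```

```text
t: 9.4
ee_pos: [462.6, -106.4, 373.8]
orientation: [0.248, 2.708, -0.043]
ft_force: [-0.3, 0.4, 0.9]
width: 61.2
t 9.4 tip rack [ -2.6 -12.3 207.9] d [ 0.411  0.006 -0.912] j [0.    1.    0.007] F(rack) [-0.4  0.3  0.9] w 61.2 q [-0.26  0.19  2.09  0.09  0.44 -1.73]
dist 62.9 ang 0.8
{"tx":0.0083,"ty":-0.001,"tz":0.0193,"rx":0.12,"ry":-0.25,"rz":-0.06},
{"tx":0.0083,"ty":-0.001,"tz":0.0192,"rx":0.12,"ry":-0.25,"rz":-0.06},
{"tx":0.0084,"ty":-0.0009,"tz":0.0192,"rx":0.12,"ry":-0.25,"rz":-0.06},
end err mm [-0.  0.  0.]
```

```bash
python3 -m handwheel '[{"gripper":0.3,"tx":0.0083,"ty":-0.002,"tz":0.0193,"rx":0.2,"ry":-0.25,"rz":0},{"gripper":0.3,"tx":0.0083,"ty":-0.001,"tz":0.0193,"rx":0.2,"ry":-0.25,"rz":0},{"gripper":0.3,"tx":0.0084,"ty":0,"tz":0.0193,"rx":0,"ry":-0.2,"rz":0},{"gripper":0.3,"tx":0,"ty":0,"tz":0,"rx":0,"ry":0,"rz":0}]'
python3 m.py
```

```text
t: 9.9
ee_pos: [463.8, -109.2, 311.3]
orientation: [0.248, 2.695, -0.054]
ft_force: [0.6, -0.5, -0.3]
width: 61.4
t 9.9 tip rack [  1.2 -16.1 146.3] d [ 0.423 -0.001 -0.906] j [0.003 1.    0.   ] F(rack) [ 0.7 -0.4 -0.3] w 61.4 q [-0.27  0.31  2.14  0.14  0.26 -1.78]
top face rack 151 [ 12.4 -12.7] [56.6 60.6] 32.0
front face y=ax+bz+c [-0.0026  0.0023 -1.446 ] 805 xr -60.0 40.0
```

```bash
cat > seq.py <<'E'
from ck import *
def seq(tg,start=None):
    if start is None: _,p,r=cur()
    else: p,r=start
    q=np.array(ctrl.get_obs()['qpos'])
    for i,(T,Rt,gr) in enumerate(tg):
        rr=np.round(np.degrees((r.inv()*Rt).as_rotvec()),1); t=np.round(r.inv().apply(T-p)/1000,4)
        print('{"gripper":%g,"tx":%g,"ty":%g,"tz":%g,"rx":%g,"ry":%g,"rz":%g},'%(gr,*t,*rr),end='')
        p=p+r.apply(t*1000); r=r*R.from_rotvec(np.radians(rr))
    x=ik(T,Rt,q); print('\nend q',x[0].round(2),round(x[1],1),round(x[2],1))
    return p,r
E
python3 - <<'E'
from seq import *
g=np.radians(25)
t=[]
for th in (1,3,5,7,9,11,13,15):
    a,d,n=carton_pose(np.radians(th),g,8,146,42,5); T,Rt=pose(a,d,n); t.append((T,Rt,.52))
a,d,n=carton_pose(0,g,8,146,42,5); print(a)
seq(t)
E
```

```text
[313.8  -2.8 561.1  75.5 488.  127.4  11.9] [[0.0, -0.1, 0.1], [-0.1, 0.0, -0.1], [-0.1, 1.4, -2.2], [0.1, -2.3, 1.9], [1.4, -0.1, -0.5], [-0.6, 1.7, 0.5]]
[  0.7 -16.  146. ]
{"gripper":0.52,"tx":0.0016,"ty":0.005,"tz":0.0009,"rx":0.9,"ry":0.2,"rz":-0.5},{"gripper":0.52,"tx":-0.0001,"ty":0.0105,"tz":-0.0003,"rx":1.8,"ry":-0,"rz":-0.9},{"gripper":0.52,"tx":-0.0002,"ty":0.0104,"tz":-0.0003,"rx":1.8,"ry":-0,"rz":-0.8},{"gripper":0.52,"tx":-0.0001,"ty":0.0105,"tz":-0.0003,"rx":1.8,"ry":-0,"rz":-0.9},{"gripper":0.52,"tx":-0.0001,"ty":0.0104,"tz":-0.0003,"rx":1.8,"ry":-0,"rz":-0.8},{"gripper":0.52,"tx":-0.0002,"ty":0.0104,"tz":-0.0003,"rx":1.8,"ry":-0,"rz":-0.9},{"gripper":0.52,"tx":-0.0001,"ty":0.0105,"tz":-0.0003,"rx":1.8,"ry":0,"rz":-0.8},{"gripper":0.52,"tx":-0.0001,"ty":0.0104,"tz":-0.0002,"rx":1.8,"ry":0,"rz":-0.8},
end q [-0.01  0.34  2.13 -0.87  0.41 -0.7 ] 0.0 0.0
```

```bash
python3 -m handwheel '[{"gripper":0.52,"tx":0,"ty":0,"tz":0,"rx":0,"ry":0,"rz":0},{"gripper":0.52,"tx":0,"ty":0,"tz":0,"rx":0,"ry":0,"rz":0},{"gripper":0.52,"tx":0.0,"ty":0.005,"tz":0.0,"rx":0.9,"ry":0.2,"rz":-0.5},{"gripper":0.52,"tx":-0.0001,"ty":0.0105,"tz":-0.0003,"rx":1.8,"ry":0,"rz":-0.9},{"gripper":0.52,"tx":-0.0002,"ty":0.0104,"tz":-0.0003,"rx":1.8,"ry":0,"rz":-0.8},{"gripper":0.52,"tx":0,"ty":0,"tz":0,"rx":0,"ry":0,"rz":0}]'
python3 m.py
python3 - <<'E'
from seq import *
im=cv2.imread('pics/ms.png')[110:270,300:460]; cv2.imwrite('pics/ms4z.png',cv2.resize(im,None,fx=3.7,fy=3.7,interpolation=cv2.INTER_CUBIC))
g=np.radians(25)
t=[]
for th in (7,9,11,13,15,17):
    a,d,n=carton_pose(np.radians(th),g,8,146,42,5); T,Rt=pose(a,d,n); t.append((T,Rt,.52))
seq(t)
E
```

```text
t: 10.75
ee_pos: [468.8, -82.6, 312.5]
orientation: [0.215, 2.701, -0.172]
ft_force: [-0.5, -0.8, 0.1]
width: 42.1
t 10.75 tip rack [  1.6  -3.2 148.3] d [ 0.423 -0.078 -0.903] j [-0.002  0.996 -0.088] F(rack) [-0.4 -0.9  0.1] w 42.1 q [-0.18  0.31  2.14 -0.3   0.27 -1.32]
top face rack 145 [18.  -6.8] [48.5 35. ] 7.4
front face y=ax+bz+c [-0.0036  0.0606 -2.2728] 758 xr -60.0 40.0
[313.8  -2.8 561.1  75.5 488.  127.4  11.9] [[0.0, -0.1, 0.1], [-0.1, 0.0, -0.1], [-0.1, 1.4, -2.2], [0.1, -2.3, 1.9], [1.4, -0.1, -0.5], [-0.6, 1.7, 0.5]]
{"gripper":0.52,"tx":0.001,"ty":0.0102,"tz":0.0006,"rx":1.9,"ry":0,"rz":-0.8},{"gripper":0.52,"tx":-0.0001,"ty":0.0104,"tz":-0.0003,"rx":1.8,"ry":0,"rz":-0.8},{"gripper":0.52,"tx":-0.0002,"ty":0.0104,"tz":-0.0003,"rx":1.8,"ry":0,"rz":-0.9},{"gripper":0.52,"tx":-0.0001,"ty":0.0105,"tz":-0.0003,"rx":1.8,"ry":0,"rz":-0.8},{"gripper":0.52,"tx":-0.0001,"ty":0.0104,"tz":-0.0002,"rx":1.8,"ry":0,"rz":-0.9},{"gripper":0.52,"tx":-0.0001,"ty":0.0104,"tz":-0.0002,"rx":1.8,"ry":0,"rz":-0.8},
end q [ 0.02  0.35  2.12 -0.93  0.44 -0.63] 0.0 0.0
```

View pics/ms4z.png

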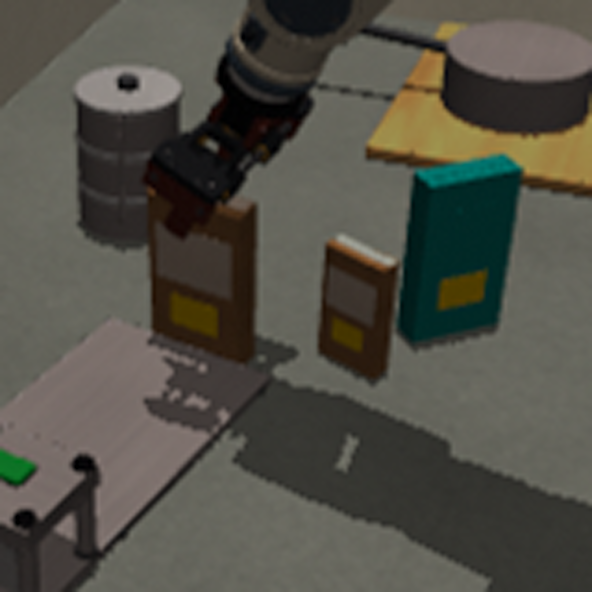

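The zoom shows the carton leaning slightly (3.5° by the fit), with the front finger loose in front of its top at (185,215). Continue.

```bash
python3 -m handwheel '[{"gripper":0.52,"tx":0.001,"ty":0.0102,"tz":0.0006,"rx":1.9,"ry":0,"rz":-0.8},{"gripper":0.52,"tx":-0.0001,"ty":0.0104,"tz":-0.0003,"rx":1.8,"ry":0,"rz":-0.8},{"gripper":0.52,"tx":-0.0002,"ty":0.0104,"tz":-0.0003,"rx":1.8,"ry":0,"rz":-0.9},{"gripper":0.52,"tx":-0.0001,"ty":0.0105,"tz":-0.0003,"rx":1.8,"ry":0,"rz":-0.8},{"gripper":0.52,"tx":-0.0001,"ty":0.0104,"tz":-0.0002,"rx":1.8,"ry":0,"rz":-0.9},{"gripper":0.52,"tx":-0.0001,"ty":0.0104,"tz":-0.0002,"rx":1.8,"ry":0,"rz":-0.8}]'
python3 m.py
python3 - <<'E'
from seq import *
g=np.radians(25)
t=[]
for th in (19,21,23,25,27,29,31,33):
    a,d,n=carton_pose(np.radians(th),g,8,146,42,4); T,Rt=pose(a,d,n); t.append((T,Rt,.52))
seq(t)
E
```

```text
t: 11.6
ee_pos: [479.0, -22.8, 301.7]
orientation: [0.156, 2.696, -0.457]
ft_force: [-0.5, -0.3, -0.1]
width: 42.2
t 11.6 tip rack [  0.6  23.3 143.9] d [ 0.422 -0.266 -0.867] j [ 0.001  0.956 -0.293] F(rack) [-0.4 -0.3 -0.1] w 42.2 q [ 0.02  0.35  2.12 -0.94  0.44 -0.62]
top face rack 108 [16.9 25. ] [32.3 47.4] 89.3
front face y=ax+bz+c [0.0333 0.0695 2.9391] 179 xr -59.0 38.0
[313.8  -2.8 561.1  75.5 488.  127.4  11.9] [[0.0, -0.1, 0.1], [-0.1, 0.0, -0.1], [-0.1, 1.4, -2.2], [0.1, -2.3, 1.9], [1.4, -0.1, -0.5], [-0.6, 1.7, 0.5]]
{"gripper":0.52,"tx":-0.0003,"ty":0.009,"tz":-0.0006,"rx":1.8,"ry":-0,"rz":-0.8},{"gripper":0.52,"tx":-0.0001,"ty":0.0104,"tz":-0.0003,"rx":1.8,"ry":-0,"rz":-0.9},{"gripper":0.52,"tx":-0.0001,"ty":0.0104,"tz":-0.0002,"rx":1.8,"ry":-0,"rz":-0.8},{"gripper":0.52,"tx":-0.0001,"ty":0.0104,"tz":-0.0001,"rx":1.9,"ry":-0,"rz":-0.9},{"gripper":0.52,"tx":-0.0001,"ty":0.0104,"tz":-0.0002,"rx":1.8,"ry":-0,"rz":-0.8},{"gripper":0.52,"tx":-0,"ty":0.0104,"tz":-0.0002,"rx":1.8,"ry":-0,"rz":-0.8},{"gripper":0.52,"tx":-0.0001,"ty":0.0103,"tz":-0.0001,"rx":1.8,"ry":-0,"rz":-0.9},{"gripper":0.52,"tx":-0,"ty":0.0104,"tz":-0.0001,"rx":1.8,"ry":-0,"rz":-0.8},
end q [ 0.24  0.48  2.07 -1.15  0.75 -0.34] 0.0 0.0
```

```bash
python3 -m handwheel '[{"gripper":0.52,"tx":-0.0003,"ty":0.009,"tz":-0.0006,"rx":1.8,"ry":0,"rz":-0.8},{"gripper":0.52,"tx":-0.0001,"ty":0.0104,"tz":-0.0003,"rx":1.8,"ry":0,"rz":-0.9},{"gripper":0.52,"tx":-0.0001,"ty":0.0104,"tz":-0.0002,"rx":1.8,"ry":0,"rz":-0.8},{"gripper":0.52,"tx":-0.0001,"ty":0.0104,"tz":-0.0001,"rx":1.9,"ry":0,"rz":-0.9},{"gripper":0.52,"tx":0,"ty":0,"tz":0,"rx":0,"ry":0,"rz":0}]'
python3 - <<'E'
from seq import *
stat()
for n in('side','top'):
    shot(n,n+'5.png')
    im=cv2.imread(f'pics/{n}5.png'); im=im[110:270,240:440] if n=='side' else im[130:290,270:470]; cv2.imwrite(f'pics/{n}5z.png',cv2.resize(im,None,fx=3.7,fy=3.7,interpolation=cv2.INTER_CUBIC))
g=np.radians(25)
t=[]
for th in (27,29,31,33,35,37,39,41):
    a,d,n=carton_pose(np.radians(th),g,8,146,42,3); T,Rt=pose(a,d,n); t.append((T,Rt,.52))
seq(t)
E
```

```text
t: 12.32
ee_pos: [485.9, 14.9, 288.9]
orientation: [0.11, 2.679, -0.645]
ft_force: [0.6, -0.2, -0.0]
width: 42.4
[313.8  -2.8 561.1  75.5 488.  127.4  11.9] [[0.0, -0.1, 0.1], [-0.1, 0.0, -0.1], [-0.1, 1.4, -2.2], [0.1, -2.3, 1.9], [1.4, -0.1, -0.5], [-0.6, 1.7, 0.5]]
t 12.32 tip rack [  0.5  40.3 139.3] d [ 0.421 -0.383 -0.822] j [-0.     0.906 -0.423] F(rack) [ 0.7 -0.1 -0. ] w 42.4 q [ 0.14  0.41  2.1  -1.08  0.6  -0.44]
{"gripper":0.52,"tx":-0.0002,"ty":0.0102,"tz":-0.0004,"rx":1.8,"ry":-0.1,"rz":-0.9},{"gripper":0.52,"tx":-0,"ty":0.0104,"tz":-0.0002,"rx":1.8,"ry":0,"rz":-0.8},{"gripper":0.52,"tx":-0.0001,"ty":0.0103,"tz":-0.0001,"rx":1.8,"ry":0,"rz":-0.9},{"gripper":0.52,"tx":-0.0001,"ty":0.0104,"tz":-0.0001,"rx":1.8,"ry":0,"rz":-0.8},{"gripper":0.52,"tx":-0,"ty":0.0103,"tz":-0.0001,"rx":1.8,"ry":0,"rz":-0.9},{"gripper":0.52,"tx":-0.0001,"ty":0.0104,"tz":-0.0001,"rx":1.9,"ry":0,"rz":-0.8},{"gripper":0.52,"tx":0,"ty":0.0103,"tz":-0,"rx":1.8,"ry":0,"rz":-0.9},{"gripper":0.52,"tx":0,"ty":0.0103,"tz":-0,"rx":1.8,"ry":0,"rz":-0.8},
end q [ 0.33  0.56  2.03 -1.19  0.9  -0.28] 0.0 0.0
```

View pics/side5z.png

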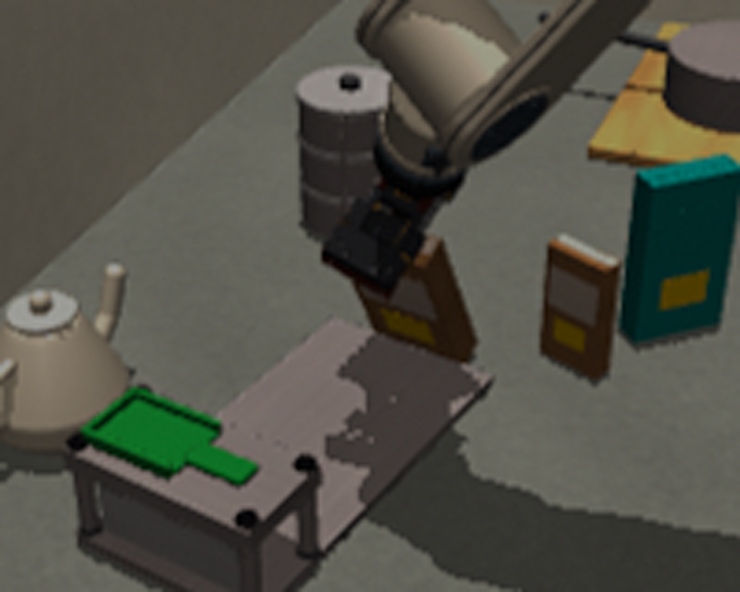

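View pics/top5z.png

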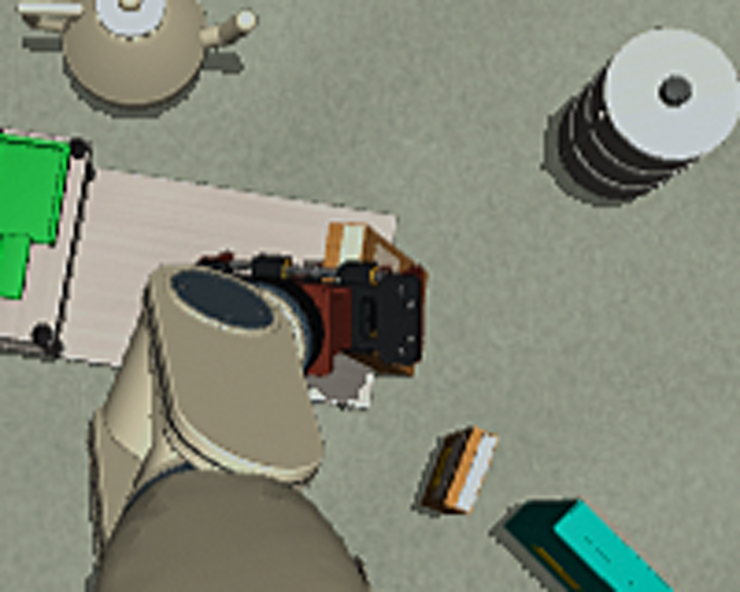

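The views show the carton leaning about 25° between the loose fingers, its foot square on the rack edge, and nothing else moved. Continue.

```bash
python3 -m handwheel '[{"gripper":0.52,"tx":-0.0002,"ty":0.0102,"tz":-0.0004,"rx":1.8,"ry":-0.1,"rz":-0.9},{"gripper":0.52,"tx":0,"ty":0.0104,"tz":-0.0002,"rx":1.8,"ry":0,"rz":-0.8},{"gripper":0.52,"tx":-0.0001,"ty":0.0103,"tz":-0.0001,"rx":1.8,"ry":0,"rz":-0.9},{"gripper":0.52,"tx":-0.0001,"ty":0.0104,"tz":-0.0001,"rx":1.8,"ry":0,"rz":-0.8},{"gripper":0.52,"tx":0,"ty":0.0103,"tz":-0.0001,"rx":1.8,"ry":0,"rz":-0.9},{"gripper":0.52,"tx":-0.0001,"ty":0.0104,"tz":-0.0001,"rx":1.9,"ry":0,"rz":-0.8},{"gripper":0.52,"tx":0,"ty":0.0103,"tz":0,"rx":1.8,"ry":0,"rz":-0.9},{"gripper":0.52,"tx":0,"ty":0,"tz":0,"rx":0,"ry":0,"rz":0}]'
python3 - <<'E'
from seq import *
stat()
for n in('side','top'):
    shot(n,n+'6.png')
    im=cv2.imread(f'pics/{n}6.png'); im=im[110:270,240:440] if n=='side' else im[130:290,270:470]; cv2.imwrite(f'pics/{n}6z.png',cv2.resize(im,None,fx=3.7,fy=3.7,interpolation=cv2.INTER_CUBIC))
E
```

```text
t: 13.42
ee_pos: [497.2, 76.6, 252.3]
orientation: [0.028, 2.616, -0.975]
ft_force: [1.1, -0.2, -1.1]
width: 41.9
[313.8  -2.8 561.1  75.5 488.  127.4  11.9] [[0.0, -0.1, 0.1], [-0.1, 0.0, -0.1], [-0.1, 1.4, -2.2], [0.1, -2.3, 1.9], [1.4, -0.1, -0.5], [-0.6, 1.7, 0.5]]
t 13.43 tip rack [  1.   68.8 124.4] d [ 0.424 -0.571 -0.703] j [-0.002  0.776 -0.631] F(rack) [ 1.1  0.  -1.1] w 41.9 q [ 0.31  0.54  2.04 -1.19  0.86 -0.29]
```

View pics/side6z.png

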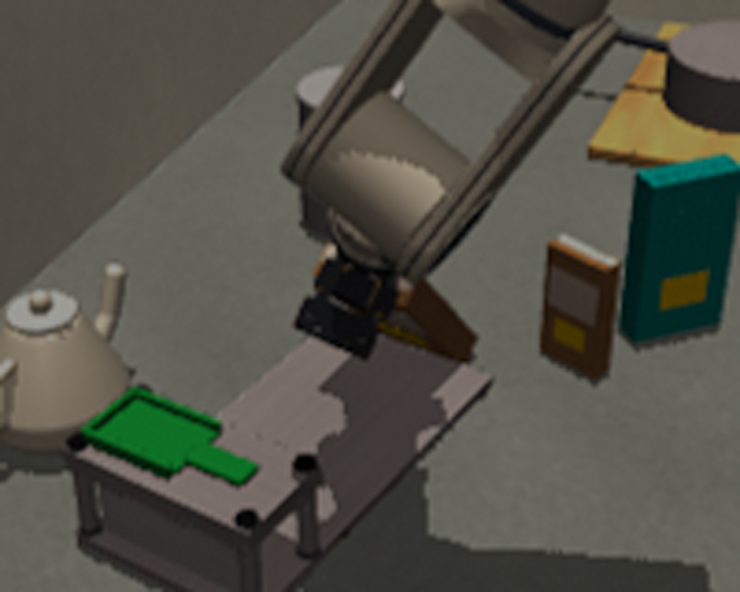

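View pics/top6z.png

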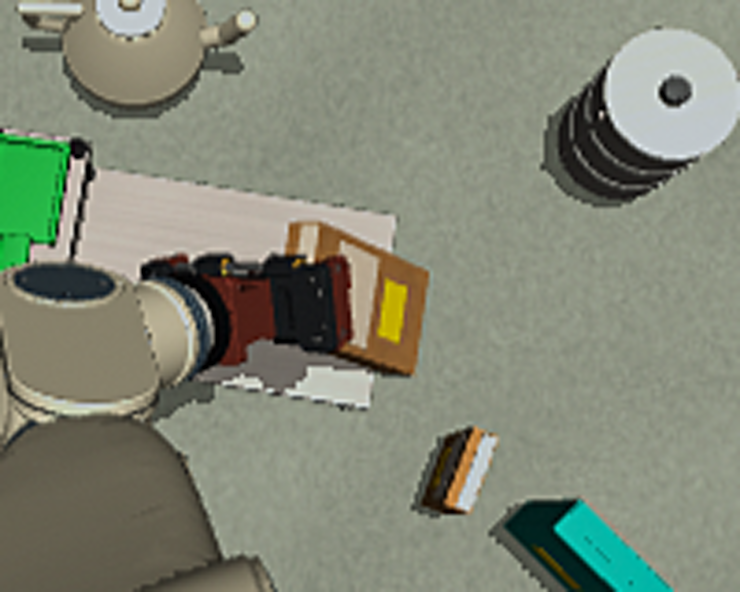

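```bash
cat > lean.py <<'E'
from seq import *
def lean(fn=None):
    p=shot('top',fn); g=np.mgrid[0:400,0:640]; w=w2r(world(p,g[1].ravel(),g[0].ravel())); im=p['image'].reshape(-1,3).astype(int)
    s=(w[:,0]>-75)&(w[:,0]<60)&(w[:,1]>-110)&(w[:,1]<170)&(w[:,2]>18)&(w[:,2]<175)&(im[:,0]>im[:,2]*1.5)&(im[:,0]>70)
    s|=(w[:,0]>-75)&(w[:,0]<60)&(w[:,1]>-110)&(w[:,1]<-2)&(w[:,2]>14)&(w[:,2]<175)
    a=w[s]; rng=np.random.default_rng(0); best=(0,)
    if len(a)<30: print('few',len(a)); return
    for _ in range(400):
        i=a[rng.choice(len(a),3,False)]; n=np.cross(i[1]-i[0],i[2]-i[0]); L=np.linalg.norm(n)
        if L<50: continue
        n/=L
        if abs(n[0])>.35: continue
        m=abs((a-i[0])@n)<2.5
        if m.sum()>best[0]: best=(m.sum(),m)
    b=a[best[1]]; c=b.mean(0); n=np.linalg.svd(b-c)[2][2]; n*=np.sign(n[2])
    th=np.arctan2(n[2],-n[1]); ax=np.array([0,np.sin(th),np.cos(th)]); u=(b-c)@ax
    print('back face: n',len(b),'lean',np.degrees(th).round(1),'nx',n[0].round(3),'x',b[:,0].min().round(1),b[:,0].max().round(1))
    for k in(u.min(),u.max()): print('  end',(c+ax*k)[1:].round(1),'front-face pt',(c+ax*k-n*32)[1:].round(1))
if __name__=='__main__':
    stat(); lean()
E
python3 lean.py
```

```text
[313.8  -2.8 561.1  75.5 488.  127.4  11.9] [[0.0, -0.1, 0.1], [-0.1, 0.0, -0.1], [-0.1, 1.4, -2.2], [0.1, -2.3, 1.9], [1.4, -0.1, -0.5], [-0.6, 1.7, 0.5]]
t 13.53 tip rack [  0.9  68.4 124.8] d [ 0.424 -0.571 -0.703] j [-0.001  0.776 -0.631] F(rack) [ 0.   0.3 -1.2] w 42.3 q [ 0.31  0.54  2.04 -1.19  0.86 -0.29]
back face: n 480 lean 40.1 nx 0.003 x -55.5 42.0
  end [-36.3  18.8] front-face pt [-11.9  -1.8]
  end [ 76.7 153.1] front-face pt [101.2 132.5]
```

```bash
cat > body.py <<'E'
from seq import *
def corners(T,Rt):
    c=np.array([[x,y,z] for x in(-37.5,37.5) for y in(-89,89) for z in(0,102)])
    return w2r(T+Rt.apply(c))
def edgepose(edge,tht,g,depth,w,off=8):
    """tool at lean tht (deg), front pad (inner) touching lead edge point edge(y,z) at given depth (mm along -carton-axis dir) from the tip"""
    th=np.radians(tht); ax=np.array([0,np.sin(th),np.cos(th)]); n=np.array([0,np.cos(th),-np.sin(th)])
    d=np.array([np.sin(g),-np.cos(g)*np.sin(th),-np.cos(g)*np.cos(th)])
    tip=np.array([-7.3+off,*edge])-ax*depth-n*w/2
    T,Rt=pose(tip,d,n); 
    fb=tip+n*(w/2+14)  # outer tip of front finger
    return T,Rt,tip,fb
E
python3 - <<'E'
from body import *
g=np.radians(25)
for tht in(45,50,55):
  for phi,dep in((20,24),(12,20),(8,8)):
    edge=(125*np.cos(np.radians(phi)),12+125*np.sin(np.radians(phi)))
    T,Rt,tip,fb=edgepose(edge,tht,g,dep,86); c=corners(T,Rt); q=ik(T,Rt,ctrl.get_obs()['qpos'])
    print(tht,phi,'fb',fb.round(),'minz',c[c[:,2].argmin()].round(),'maxy',c[c[:,1].argmax()].round(),'q4',q[0][3].round(2),np.round(q[1:],1))
E
```

```text
[313.8  -2.8 561.1  75.5 488.  127.4  11.9] [[0.0, -0.1, 0.1], [-0.1, 0.0, -0.1], [-0.1, 1.4, -2.2], [0.1, -2.3, 1.9], [1.4, -0.1, -0.5], [-0.6, 1.7, 0.5]]
45 20 fb [  1. 110.  28.] minz [-67. 173.  45.] maxy [-42. 261. 133.] q4 -1.28 [0. 0.]
45 12 fb [  1. 118.  14.] minz [-67. 181.  31.] maxy [-42. 268. 119.] q4 -1.28 [0. 0.]
45 8 fb [  1. 128.  14.] minz [-67. 191.  31.] maxy [-42. 278. 119.] q4 -1.26 [0. 0.]
50 20 fb [  1. 108.  29.] minz [-67. 172.  41.] maxy [-42. 267. 120.] q4 -1.28 [0. 0.]
50 12 fb [  1. 116.  14.] minz [-67. 180.  26.] maxy [-42. 275. 106.] q4 -1.27 [0. 0.]
50 8 fb [  1. 127.  14.] minz [-67. 191.  25.] maxy [-42. 286. 105.] q4 -1.26 [0. 0.]
55 20 fb [  1. 106.  30.] minz [-67. 171.  36.] maxy [-42. 272. 107.] q4 -1.27 [0. 0.]
55 12 fb [  1. 114.  15.] minz [-67. 179.  21.] maxy [-42. 280.  93.] q4 -1.27 [0. 0.]
55 8 fb [  1. 125.  13.] minz [-67. 190.  20.] maxy [-42. 292.  91.] q4 -1.25 [0. 0.]
```

Run:
```python
from body import *
g=np.radians(25)
t=[]
for i in range(1,9):
    th=39+6*i/8; w=42+44*i/8
    a,d,n=carton_pose(np.radians(th),g,8,146+2*i/8,w,0); T,Rt=pose(a,d,n); t.append((T,Rt,round(1-w/88,2)))
seq(t); print(corners(T,Rt).min(0),corners(T,Rt).max(0))
```

```text
[313.8  -2.8 561.1  75.5 488.  127.4  11.9] [[0.0, -0.1, 0.1], [-0.1, 0.0, -0.1], [-0.1, 1.4, -2.2], [0.1, -2.3, 1.9], [1.4, -0.1, -0.5], [-0.6, 1.7, 0.5]]
{"gripper":0.46,"tx":-0.0001,"ty":-0.0021,"tz":-0.0003,"rx":0.6,"ry":0.1,"rz":-0.3},{"gripper":0.4,"tx":-0.0002,"ty":0.0012,"tz":-0.0003,"rx":0.7,"ry":-0,"rz":-0.3},{"gripper":0.34,"tx":-0.0002,"ty":0.0011,"tz":-0.0004,"rx":0.7,"ry":-0,"rz":-0.3},{"gripper":0.27,"tx":-0.0001,"ty":0.0011,"tz":-0.0004,"rx":0.6,"ry":-0,"rz":-0.3},{"gripper":0.21,"tx":-0.0003,"ty":0.0011,"tz":-0.0005,"rx":0.7,"ry":-0,"rz":-0.3},{"gripper":0.15,"tx":-0.0002,"ty":0.0012,"tz":-0.0004,"rx":0.7,"ry":-0,"rz":-0.3},{"gripper":0.09,"tx":-0.0002,"ty":0.0011,"tz":-0.0005,"rx":0.7,"ry":-0,"rz":-0.4},{"gripper":0.02,"tx":-0.0002,"ty":0.0011,"tz":-0.0006,"rx":0.7,"ry":-0,"rz":-0.3},
end q [ 0.33  0.56  2.02 -1.2   0.96 -0.3 ] 0.0 0.0
[-110.20306565   39.37586011  112.18704329] [  0.87708107 253.02093604 325.83211922]
```

```bash
python3 -m handwheel '[{"gripper":0.46,"tx":-0.0001,"ty":-0.0012,"tz":-0.0003,"rx":0.6,"ry":0.1,"rz":-0.3},{"gripper":0.4,"tx":-0.0002,"ty":0.0011,"tz":-0.0003,"rx":0.7,"ry":0,"rz":-0.3},{"gripper":0.34,"tx":-0.0002,"ty":0.0011,"tz":-0.0004,"rx":0.7,"ry":0,"rz":-0.3},{"gripper":0.27,"tx":-0.0001,"ty":0.0011,"tz":-0.0004,"rx":0.6,"ry":0,"rz":-0.3},{"gripper":0.21,"tx":-0.0003,"ty":0.0011,"tz":-0.0005,"rx":0.7,"ry":0,"rz":-0.3},{"gripper":0.15,"tx":-0.0002,"ty":0.0012,"tz":-0.0004,"rx":0.7,"ry":0,"rz":-0.3},{"gripper":0.09,"tx":-0.0002,"ty":0.0011,"tz":-0.0005,"rx":0.7,"ry":0,"rz":-0.4},{"gripper":0.02,"tx":-0.0002,"ty":0.0011,"tz":-0.0006,"rx":0.7,"ry":0,"rz":-0.3}]'
python3 lean.py
```

```text
t: 14.58
ee_pos: [498.4, 83.5, 251.1]
orientation: [-0.004, 2.579, -1.114]
ft_force: [0.8, -0.0, -0.7]
width: 84.9
[313.8  -2.8 561.1  75.5 488.  127.4  11.9] [[0.0, -0.1, 0.1], [-0.1, 0.0, -0.1], [-0.1, 1.4, -2.2], [0.1, -2.3, 1.9], [1.4, -0.1, -0.5], [-0.6, 1.7, 0.5]]
t 14.57 tip rack [  0.7  62.9 134.7] d [ 0.422 -0.642 -0.64 ] j [-0.     0.706 -0.708] F(rack) [ 0.8  0.1 -0.7] w 84.9 q [ 0.34  0.57  2.02 -1.21  0.96 -0.29]
back face: n 495 lean 44.9 nx -0.002 x -55.2 41.2
  end [-34.7  22.7] front-face pt [-12.    0.1]
  end [ 87.8 145.8] front-face pt [110.5 123.3]
```

Run:
```python
from body import *
g=np.radians(25)
def E(th):
    th=np.radians(th); return np.array([0,-12*np.tan(th)+172*np.sin(th),172*np.cos(th)])
o,p,r=cur(); r0=pose([0,0,0],[np.sin(g),-np.cos(g)*np.sin(np.pi/4),-np.cos(g)*np.cos(np.pi/4)],[0,1,-1])[1]
print((r.inv()*r0).as_rotvec())
t=[]
for th in (47,49,51,53,55,57.5,60,62.5,65,67.5,70):
    t.append((p+Q@(E(th)-E(45)),r0,0.0)); print(th,E(th).round(),end=';')
print(); seq(t)
```

```text
[313.8  -2.8 561.1  75.5 488.  127.4  11.9] [[0.0, -0.1, 0.1], [-0.1, 0.0, -0.1], [-0.1, 1.4, -2.2], [0.1, -2.3, 1.9], [1.4, -0.1, -0.5], [-0.6, 1.7, 0.5]]
[-0.00213721 -0.00017355  0.00103313]
47 [  0. 113. 117.];49 [  0. 116. 113.];51 [  0. 119. 108.];53 [  0. 121. 104.];55 [  0. 124.  99.];57.5 [  0. 126.  92.];60 [  0. 128.  86.];62.5 [  0. 130.  79.];65 [  0. 130.  73.];67.5 [  0. 130.  66.];70 [  0. 129.  59.];
{"gripper":0,"tx":0.0003,"ty":0.0054,"tz":0.0006,"rx":-0.1,"ry":-0,"rz":0.1},{"gripper":0,"tx":0.0004,"ty":0.0053,"tz":0.0009,"rx":-0,"ry":-0,"rz":-0},{"gripper":0,"tx":0.0005,"ty":0.0053,"tz":0.0011,"rx":-0,"ry":-0,"rz":-0},{"gripper":0,"tx":0.0007,"ty":0.0052,"tz":0.0014,"rx":-0,"ry":-0,"rz":-0},{"gripper":0,"tx":0.0007,"ty":0.005,"tz":0.0016,"rx":-0,"ry":-0,"rz":-0},{"gripper":0,"tx":0.0012,"ty":0.0062,"tz":0.0025,"rx":-0,"ry":-0,"rz":-0},{"gripper":0,"tx":0.0013,"ty":0.0059,"tz":0.0028,"rx":-0,"ry":-0,"rz":-0},{"gripper":0,"tx":0.0016,"ty":0.0056,"tz":0.0034,"rx":-0,"ry":-0,"rz":-0},{"gripper":0,"tx":0.0018,"ty":0.0052,"tz":0.0039,"rx":-0,"ry":-0,"rz":-0},{"gripper":0,"tx":0.0021,"ty":0.0047,"tz":0.0045,"rx":-0,"ry":-0,"rz":-0},{"gripper":0,"tx":0.0025,"ty":0.0041,"tz":0.0053,"rx":-0,"ry":-0,"rz":-0},
end q [ 0.37  0.7   1.99 -1.25  0.94 -0.16] 0.0 0.0
```

```bash
python3 -m handwheel '[{"gripper":0.02,"tx":0.0003,"ty":0.0054,"tz":0.0006,"rx":0,"ry":0,"rz":0},{"gripper":0.02,"tx":0.0004,"ty":0.0053,"tz":0.0009,"rx":0,"ry":0,"rz":0},{"gripper":0.02,"tx":0.0005,"ty":0.0053,"tz":0.0011,"rx":0,"ry":0,"rz":0},{"gripper":0.02,"tx":0.0007,"ty":0.0052,"tz":0.0014,"rx":0,"ry":0,"rz":0},{"gripper":0.02,"tx":0.0007,"ty":0.005,"tz":0.0016,"rx":0,"ry":0,"rz":0}]'
python3 lean.py
```

```text
t: 15.25
ee_pos: [501.0, 97.5, 227.9]
orientation: [-0.003, 2.58, -1.113]
ft_force: [0.8, 0.5, -1.0]
width: 86.4
[313.8  -2.8 561.1  75.5 488.  127.4  11.9] [[0.0, -0.1, 0.1], [-0.1, 0.0, -0.1], [-0.1, 1.4, -2.2], [0.1, -2.3, 1.9], [1.4, -0.1, -0.5], [-0.6, 1.7, 0.5]]
t 15.25 tip rack [  0.7  77.3 111.4] d [ 0.422 -0.642 -0.64 ] j [-0.     0.706 -0.708] F(rack) [ 0.7  0.6 -1. ] w 86.4 q [ 0.36  0.62  2.01 -1.21  0.96 -0.24]
back face: n 551 lean 55.2 nx 0.003 x -55.7 41.4
  end [-36.3  26. ] front-face pt [-18.   -0.3]
  end [107.9 126.2] front-face pt [126.1  99.9]
```

Following exactly: the lean is 55° and the foot is on the counter at y=-18. Continue to about 70°.

```bash
python3 -m handwheel '[{"gripper":0.02,"tx":0.0012,"ty":0.0062,"tz":0.0025,"rx":0,"ry":0,"rz":0},{"gripper":0.02,"tx":0.0013,"ty":0.0059,"tz":0.0028,"rx":0,"ry":0,"rz":0},{"gripper":0.02,"tx":0.0016,"ty":0.0056,"tz":0.0034,"rx":0,"ry":0,"rz":0},{"gripper":0.02,"tx":0.0018,"ty":0.0052,"tz":0.0039,"rx":0,"ry":0,"rz":0},{"gripper":0.02,"tx":0,"ty":0,"tz":0,"rx":0,"ry":0,"rz":0}]'
python3 lean.py
python3 - <<'E'
from h import *
for n in('side','top'):
    shot(n,n+'7.png')
    im=cv2.imread(f'pics/{n}7.png'); im=im[110:270,240:440] if n=='side' else im[130:290,270:470]; cv2.imwrite(f'pics/{n}7z.png',cv2.resize(im,None,fx=3.7,fy=3.7,interpolation=cv2.INTER_CUBIC))
E
```

```text
t: 15.92
ee_pos: [501.9, 103.4, 201.6]
orientation: [-0.004, 2.58, -1.114]
ft_force: [0.0, -0.8, -1.9]
width: 86.1
[313.8  -2.8 561.1  75.5 488.  127.4  11.9] [[0.0, -0.1, 0.1], [-0.1, 0.0, -0.1], [-0.1, 1.4, -2.2], [0.1, -2.3, 1.9], [1.4, -0.1, -0.5], [-0.6, 1.7, 0.5]]
t 15.93 tip rack [ 0.4 83.2 85.1] d [ 0.422 -0.642 -0.64 ] j [-0.001  0.706 -0.708] F(rack) [ 0.2 -0.8 -1.9] w 86.1 q [ 0.37  0.68  2.   -1.23  0.95 -0.19]
back face: n 598 lean 65.6 nx 0.006 x -55.6 41.1
  end [-39.8  29.7] front-face pt [-26.6   0.5]
  end [117.3 100.8] front-face pt [130.5  71.6]
```

View pics/side7z.png

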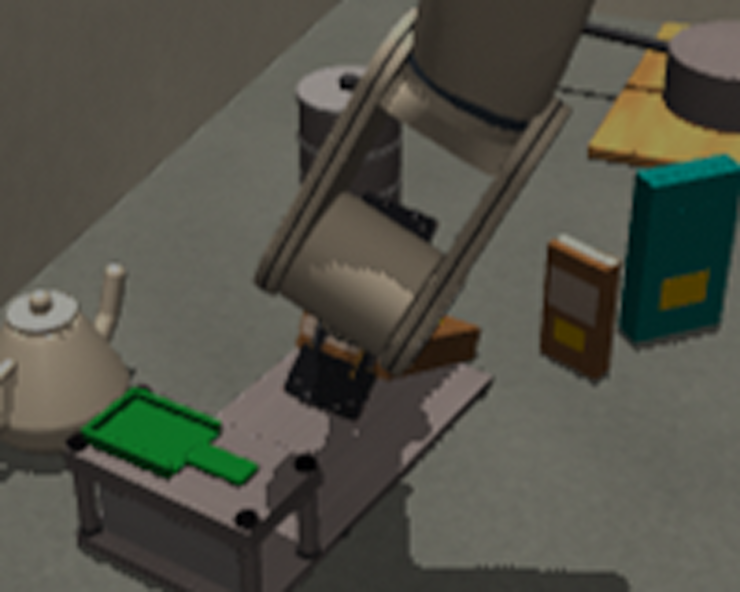

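View pics/top7z.png

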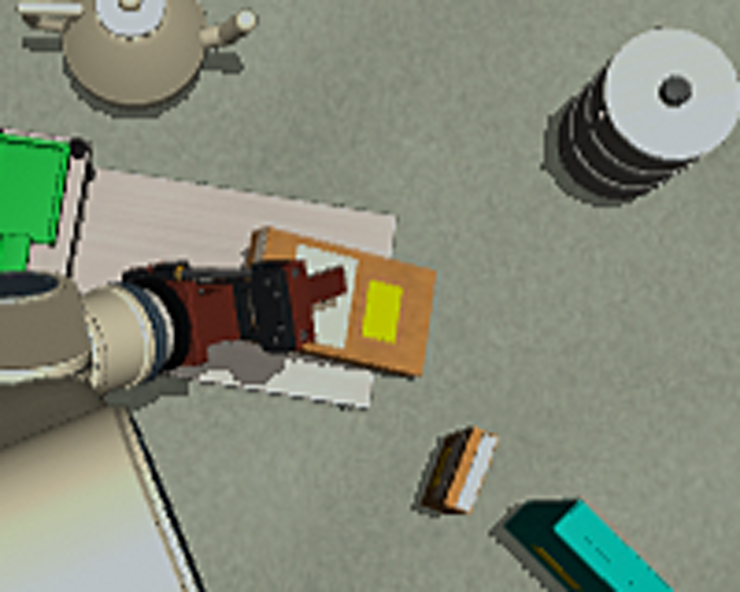

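Everything shows as planned: the carton leans 65°, the lead edge rests on the front finger, and the foot overhangs. Straight down now.

```bash
python3 -m handwheel '[{"gripper":0.02,"tx":0.0012,"ty":0.0028,"tz":0.0026,"rx":0,"ry":0,"rz":0},{"gripper":0.02,"tx":0.0012,"ty":0.0028,"tz":0.0026,"rx":0,"ry":0,"rz":0},{"gripper":0.02,"tx":0.0012,"ty":0.0028,"tz":0.0026,"rx":0,"ry":0,"rz":0},{"gripper":0.02,"tx":0.0012,"ty":0.0028,"tz":0.0026,"rx":0,"ry":0,"rz":0},{"gripper":0.02,"tx":0,"ty":0,"tz":0,"rx":0,"ry":0,"rz":0}]'
python3 lean.py
```

```text
t: 16.7
ee_pos: [502.0, 103.2, 185.9]
orientation: [-0.004, 2.58, -1.113]
ft_force: [0.3, -0.0, -1.3]
width: 85.9
[313.8  -2.8 561.1  75.5 488.  127.4  11.9] [[0.0, -0.1, 0.1], [-0.1, 0.0, -0.1], [-0.1, 1.4, -2.2], [0.1, -2.3, 1.9], [1.4, -0.1, -0.5], [-0.6, 1.7, 0.5]]
t 16.7 tip rack [ 0.5 83.1 69.4] d [ 0.422 -0.642 -0.64 ] j [-0.     0.706 -0.708] F(rack) [ 0.3  0.  -1.3] w 85.9 q [ 0.37  0.71  1.99 -1.25  0.94 -0.15]
back face: n 602 lean 71.9 nx -0.003 x -55.7 40.8
  end [-43.7  32.2] front-face pt [-33.7   1.8]
  end [119.8  85.6] front-face pt [129.7  55.1]
```

```bash
python3 -m handwheel '[{"gripper":0.02,"tx":0.0012,"ty":0.0028,"tz":0.0026,"rx":0,"ry":0,"rz":0},{"gripper":0.02,"tx":0.0009,"ty":0.0021,"tz":0.0019,"rx":0,"ry":0,"rz":0},{"gripper":0.02,"tx":0.0009,"ty":0.0021,"tz":0.0019,"rx":0,"ry":0,"rz":0},{"gripper":0.02,"tx":0,"ty":0,"tz":0,"rx":0,"ry":0,"rz":0}]'
python3 lean.py
```

```text
t: 17.25
ee_pos: [502.0, 103.2, 176.0]
orientation: [-0.004, 2.58, -1.113]
ft_force: [0.3, 0.0, -1.3]
width: 86.1
[313.8  -2.8 561.1  75.5 488.  127.4  11.9] [[0.0, -0.1, 0.1], [-0.1, 0.0, -0.1], [-0.1, 1.4, -2.2], [0.1, -2.3, 1.9], [1.4, -0.1, -0.5], [-0.6, 1.7, 0.5]]
t 17.25 tip rack [ 0.6 83.1 59.5] d [ 0.422 -0.642 -0.64 ] j [-0.     0.706 -0.708] F(rack) [ 0.3  0.1 -1.3] w 86.1 q [ 0.37  0.73  1.99 -1.27  0.93 -0.13]
back face: n 624 lean 75.6 nx -0.001 x -56.0 41.0
  end [-45.6  33.7] front-face pt [-37.6   2.7]
  end [121.7  76.6] front-face pt [129.7  45.6]
```

Run:
```python
from body import *
g=np.radians(25); t=[]
n=6
for i in range(1,n+1):
    f=i/n; th=45-15*f; ez=45.6-9.6*f; dep=23-9*f
    T,Rt,tip,fb=edgepose((129.7,ez),th,g,dep,86); t.append((T,Rt,.02)); print(round(th,1),fb.round(1))
seq(t); c=corners(T,Rt); print(c.min(0).round(),c.max(0).round())
```

```text
[313.8  -2.8 561.1  75.5 488.  127.4  11.9] [[0.0, -0.1, 0.1], [-0.1, 0.0, -0.1], [-0.1, 1.4, -2.2], [0.1, -2.3, 1.9], [1.4, -0.1, -0.5], [-0.6, 1.7, 0.5]]
42.5 [  0.7 125.5  18.7]
40.0 [  0.7 127.6  18.1]
37.5 [  0.7 129.5  17.6]
35.0 [  0.7 131.4  17.2]
32.5 [  0.7 133.2  17. ]
30.0 [  0.7 134.8  16.9]
{"gripper":0.02,"tx":0.0007,"ty":-0.0054,"tz":0.0015,"rx":-2.3,"ry":-0,"rz":1.1},{"gripper":0.02,"tx":0.0007,"ty":-0.0052,"tz":0.0015,"rx":-2.3,"ry":-0,"rz":1},{"gripper":0.02,"tx":0.0007,"ty":-0.0053,"tz":0.0016,"rx":-2.3,"ry":-0,"rz":1.1},{"gripper":0.02,"tx":0.0008,"ty":-0.0054,"tz":0.0016,"rx":-2.2,"ry":-0,"rz":1.1},{"gripper":0.02,"tx":0.0008,"ty":-0.0056,"tz":0.0017,"rx":-2.3,"ry":-0,"rz":1},{"gripper":0.02,"tx":0.0008,"ty":-0.0057,"tz":0.0017,"rx":-2.3,"ry":-0,"rz":1.1},
end q [ 0.27  0.65  2.06 -1.29  0.66 -0.09] 0.0 0.0
[-110.   37.   50.] [  1. 253. 246.]
```

Run:
```python
from body import *
t=[]
n=6
for i in range(1,n+1):
    f=i/n; th=45-15*f; ez=45.6-9.6*f; dep=23-9*f
    T,Rt,tip,fb=edgepose((129.7,ez),th,np.radians(25-6*f),dep,86); t.append((T,Rt,.02)); print(ik(T,Rt,ctrl.get_obs()['qpos'])[0].round(3))
seq(t); c=corners(T,Rt); print(c.min(0).round(),c.max(0).round())
```

```text
[313.8  -2.8 561.1  75.5 488.  127.4  11.9] [[0.0, -0.1, 0.1], [-0.1, 0.0, -0.1], [-0.1, 1.4, -2.2], [0.1, -2.3, 1.9], [1.4, -0.1, -0.5], [-0.6, 1.7, 0.5]]
[ 0.354  0.71   1.991 -1.238  0.896 -0.159]
[ 0.336  0.695  1.992 -1.21   0.857 -0.182]
[ 0.317  0.681  1.993 -1.179  0.818 -0.208]
[ 0.298  0.668  1.993 -1.146  0.779 -0.239]
[ 0.277  0.656  1.993 -1.108  0.741 -0.274]
[ 0.256  0.644  1.993 -1.067  0.703 -0.315]
{"gripper":0.02,"tx":-0.0025,"ty":-0.0054,"tz":0.0015,"rx":-2.3,"ry":1,"rz":1.1},{"gripper":0.02,"tx":-0.0025,"ty":-0.0053,"tz":0.0016,"rx":-2.3,"ry":1,"rz":1},{"gripper":0.02,"tx":-0.0025,"ty":-0.0055,"tz":0.0016,"rx":-2.3,"ry":1,"rz":0.9},{"gripper":0.02,"tx":-0.0025,"ty":-0.0057,"tz":0.0017,"rx":-2.4,"ry":1,"rz":0.9},{"gripper":0.02,"tx":-0.0025,"ty":-0.0058,"tz":0.0018,"rx":-2.3,"ry":1,"rz":0.9},{"gripper":0.02,"tx":-0.0025,"ty":-0.006,"tz":0.0018,"rx":-2.4,"ry":1,"rz":0.8},
end q [ 0.26  0.64  1.99 -1.07  0.7  -0.32] 0.0 0.0
[-94.  40.  56.] [ 10. 255. 249.]
```

```bash
python3 -m handwheel '[{"gripper":0.02,"tx":-0.0025,"ty":-0.0054,"tz":0.0015,"rx":-2.3,"ry":1,"rz":1.1},{"gripper":0.02,"tx":-0.0025,"ty":-0.0053,"tz":0.0016,"rx":-2.3,"ry":1,"rz":1},{"gripper":0.02,"tx":-0.0025,"ty":-0.0055,"tz":0.0016,"rx":-2.3,"ry":1,"rz":0.9},{"gripper":0.02,"tx":-0.0025,"ty":-0.0057,"tz":0.0017,"rx":-2.4,"ry":1,"rz":0.9},{"gripper":0.02,"tx":0,"ty":0,"tz":0,"rx":0,"ry":0,"rz":0}]'
python3 lean.py;  python3 - <<'E'
from h import *
for n in('side','top'):
    shot(n,n+'8.png')
    im=cv2.imread(f'pics/{n}8.png'); im=im[110:270,240:440] if n=='side' else im[130:290,270:470]; cv2.imwrite(f'pics/{n}8z.png',cv2.resize(im,None,fx=3.7,fy=3.7,interpolation=cv2.INTER_CUBIC))
E
```

```text
t: 17.92
ee_pos: [510.6, 83.4, 189.7]
orientation: [0.087, 2.703, -0.892]
ft_force: [0.4, 1.0, -0.4]
width: 86.1
[313.8  -2.8 561.1  75.5 488.  127.4  11.9] [[0.0, -0.1, 0.1], [-0.1, 0.0, -0.1], [-0.1, 1.4, -2.2], [0.1, -2.3, 1.9], [1.4, -0.1, -0.5], [-0.6, 1.7, 0.5]]
t 17.93 tip rack [ 1.  84.5 50.5] d [ 0.358 -0.535 -0.765] j [ 0.001  0.82  -0.573] F(rack) [ 0.3  1.  -0.4] w 86.1 q [ 0.3   0.67  1.99 -1.15  0.78 -0.23]
back face: n 620 lean 77.0 nx -0.005 x -55.6 41.6
  end [-45.5  34.4] front-face pt [-38.3   3.2]
  end [123.3  73.3] front-face pt [130.5  42.1]
```

View pics/side8z.png

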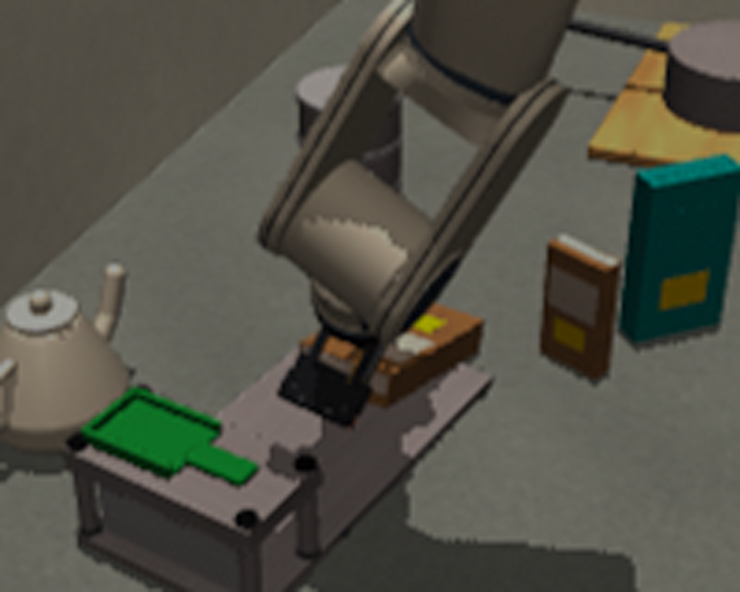

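The carton now sits nearly flat, its lead end held by the front finger at about (330,395). Continue tilting, then withdraw slowly.

```bash
python3 -m handwheel '[{"gripper":0.02,"tx":-0.0025,"ty":-0.0058,"tz":0.0018,"rx":-2.3,"ry":1,"rz":0.9},{"gripper":0.02,"tx":-0.0025,"ty":-0.006,"tz":0.0018,"rx":-2.4,"ry":1,"rz":0.8},{"gripper":0.02,"tx":0,"ty":0,"tz":0,"rx":0,"ry":0,"rz":0}]'
python3 lean.py;  python3 - <<'E'
from h import *
o,p,r=cur(); print('+y 1mm, -z 1mm in tool:',r.inv().apply(RY).round(3),r.inv().apply(-RZ).round(3))
E
```

```text
t: 18.45
ee_pos: [514.4, 72.0, 194.5]
orientation: [0.125, 2.759, -0.778]
ft_force: [0.2, 1.5, 0.1]
width: 85.9
[313.8  -2.8 561.1  75.5 488.  127.4  11.9] [[0.0, -0.1, 0.1], [-0.1, 0.0, -0.1], [-0.1, 1.4, -2.2], [0.1, -2.3, 1.9], [1.4, -0.1, -0.5], [-0.6, 1.7, 0.5]]
t 18.45 tip rack [ 0.8 85.4 45.5] d [ 0.326 -0.473 -0.819] j [-0.     0.866 -0.5  ] F(rack) [-0.1  1.5  0.1] w 85.9 q [ 0.26  0.65  1.99 -1.07  0.7  -0.31]
back face: n 630 lean 79.5 nx 0.001 x -55.3 41.6
  end [-45.1  36.7] front-face pt [-39.3   5.3]
  end [124.  68.] front-face pt [129.8  36.6]
+y 1mm, -z 1mm in tool: [-0.163  0.866 -0.473] [0.282 0.501 0.819]
```

```bash
python3 -m handwheel '[{"gripper":0.02,"tx":0.0002,"ty":0.0013,"tz":0.0003,"rx":0,"ry":0,"rz":0},{"gripper":0.02,"tx":-0.0002,"ty":0.0009,"tz":-0.0005,"rx":0,"ry":0,"rz":0},{"gripper":0.02,"tx":-0.0002,"ty":0.0009,"tz":-0.0005,"rx":0,"ry":0,"rz":0},{"gripper":0.02,"tx":-0.0002,"ty":0.0009,"tz":-0.0005,"rx":0,"ry":0,"rz":0},{"gripper":0.02,"tx":0,"ty":0,"tz":0,"rx":0,"ry":0,"rz":0}]'
python3 lean.py
```

```text
t: 19.12
ee_pos: [515.1, 76.4, 193.6]
orientation: [0.124, 2.759, -0.777]
ft_force: [-0.4, 0.3, -1.4]
width: 85.9
[313.8  -2.8 561.1  75.5 488.  127.4  11.9] [[0.0, -0.1, 0.1], [-0.1, 0.0, -0.1], [-0.1, 1.4, -2.2], [0.1, -2.3, 1.9], [1.4, -0.1, -0.5], [-0.6, 1.7, 0.5]]
t 19.12 tip rack [ 0.7 89.9 44.5] d [ 0.326 -0.472 -0.819] j [-0.001  0.866 -0.5  ] F(rack) [-0.5  0.2 -1.4] w 85.9 q [ 0.26  0.65  1.99 -1.07  0.7  -0.31]
back face: n 646 lean 82.1 nx 0.001 x -55.2 41.5
  end [-44.2  38.7] front-face pt [-39.8   7. ]
  end [125.9  62.4] front-face pt [130.3  30.7]
```

```bash
python3 -m handwheel '[{"gripper":0.02,"tx":0.0001,"ty":0.0012,"tz":0,"rx":0,"ry":0,"rz":0},{"gripper":0.02,"tx":-0.0001,"ty":0.0006,"tz":-0.0003,"rx":0,"ry":0,"rz":0},{"gripper":0.02,"tx":-0.0001,"ty":0.0006,"tz":-0.0003,"rx":0,"ry":0,"rz":0},{"gripper":0.02,"tx":-0.0001,"ty":0.0006,"tz":-0.0003,"rx":0,"ry":0,"rz":0},{"gripper":0.02,"tx":-0.0001,"ty":0.0006,"tz":-0.0003,"rx":0,"ry":0,"rz":0},{"gripper":0.02,"tx":0,"ty":0,"tz":0,"rx":0,"ry":0,"rz":0}]'
python3 lean.py
```

```text
t: 19.92
ee_pos: [515.6, 80.0, 192.8]
orientation: [0.125, 2.76, -0.777]
ft_force: [-0.3, -0.2, -0.7]
width: 86.1
[313.8  -2.8 561.1  75.5 488.  127.4  11.9] [[0.0, -0.1, 0.1], [-0.1, 0.0, -0.1], [-0.1, 1.4, -2.2], [0.1, -2.3, 1.9], [1.4, -0.1, -0.5], [-0.6, 1.7, 0.5]]
t 19.93 tip rack [ 0.6 93.5 43.7] d [ 0.325 -0.472 -0.819] j [-0.001  0.866 -0.5  ] F(rack) [-0.3 -0.2 -0.7] w 86.1 q [ 0.27  0.65  1.99 -1.06  0.71 -0.31]
back face: n 618 lean 84.5 nx 0.003 x -55.0 41.6
  end [-42.1  40.6] front-face pt [-39.1   8.8]
  end [127.5  56.9] front-face pt [130.5  25. ]
```

```bash
python3 -m handwheel '[{"gripper":0.02,"tx":-0.0001,"ty":0.0005,"tz":-0.0003,"rx":0,"ry":0,"rz":0},{"gripper":0.02,"tx":-0.0001,"ty":0.0005,"tz":-0.0003,"rx":0,"ry":0,"rz":0},{"gripper":0.02,"tx":-0.0001,"ty":0.0005,"tz":-0.0003,"rx":0,"ry":0,"rz":0},{"gripper":0.02,"tx":-0.0001,"ty":0.0005,"tz":-0.0003,"rx":0,"ry":0,"rz":0},{"gripper":0.02,"tx":0,"ty":0,"tz":0,"rx":0,"ry":0,"rz":0}]'
python3 lean.py
```

```text
t: 20.6
ee_pos: [516.1, 82.3, 193.0]
orientation: [0.125, 2.759, -0.777]
ft_force: [-0.1, 1.0, -1.3]
width: 86.1
[313.8  -2.8 561.1  75.5 488.  127.4  11.9] [[0.0, -0.1, 0.1], [-0.1, 0.0, -0.1], [-0.1, 1.4, -2.2], [0.1, -2.3, 1.9], [1.4, -0.1, -0.5], [-0.6, 1.7, 0.5]]
t 20.6 tip rack [ 0.6 95.9 43.8] d [ 0.325 -0.472 -0.819] j [-0.001  0.866 -0.5  ] F(rack) [-0.3  0.9 -1.3] w 86.1 q [ 0.27  0.65  1.99 -1.06  0.71 -0.31]
back face: n 618 lean 86.4 nx -0.003 x -55.3 42.0
  end [-41.9  41.9] front-face pt [-39.9  10. ]
  end [130.3  52.9] front-face pt [132.4  21. ]
```

```bash
python3 -m handwheel '[{"gripper":0.02,"tx":-0.0001,"ty":0.0005,"tz":-0.0003,"rx":0,"ry":0,"rz":0},{"gripper":0.02,"tx":-0.0001,"ty":0.0005,"tz":-0.0003,"rx":0,"ry":0,"rz":0},{"gripper":0.02,"tx":-0.0001,"ty":0.0005,"tz":-0.0003,"rx":0,"ry":0,"rz":0},{"gripper":0.02,"tx":-0.0001,"ty":0.0005,"tz":-0.0003,"rx":0,"ry":0,"rz":0},{"gripper":0.02,"tx":0,"ty":0,"tz":0,"rx":0,"ry":0,"rz":0}]'
python3 lean.py
```

```text
t: 21.28
ee_pos: [516.5, 84.6, 193.1]
orientation: [0.125, 2.759, -0.777]
ft_force: [-0.6, -0.1, -1.0]
width: 85.6
[313.8  -2.8 561.1  75.5 488.  127.4  11.9] [[0.0, -0.1, 0.1], [-0.1, 0.0, -0.1], [-0.1, 1.4, -2.2], [0.1, -2.3, 1.9], [1.4, -0.1, -0.5], [-0.6, 1.7, 0.5]]
t 21.27 tip rack [ 0.5 98.2 44. ] d [ 0.325 -0.472 -0.819] j [-0.001  0.866 -0.5  ] F(rack) [-0.6 -0.2 -1. ] w 85.6 q [ 0.28  0.65  1.98 -1.05  0.71 -0.31]
back face: n 638 lean 89.6 nx 0.004 x -55.5 41.7
  end [-40.  44.] front-face pt [-39.7  12. ]
  end [131.4  45.2] front-face pt [131.6  13.2]
```

The fit shows the carton flat: lean 89.6°, y from -39.6 to 131.6, x from -55 to 42. Withdraw the gripper up along its axis and plan the push pose.

```bash
python3 -m handwheel '[{"gripper":0.02,"tx":0,"ty":0.002,"tz":-0.005,"rx":0,"ry":0,"rz":0},{"gripper":0.02,"tx":0,"ty":0.0,"tz":-0.04,"rx":0,"ry":0,"rz":0},{"gripper":0.02,"tx":0,"ty":0,"tz":-0.06,"rx":0,"ry":0,"rz":0},{"gripper":0.3,"tx":0,"ty":0,"tz":-0.03,"rx":0,"ry":0,"rz":0}]'
python3 - <<'E'
from body import *
stat()
shot('top','top9.png'); im=cv2.imread('pics/top9.png')[130:290,270:470]; cv2.imwrite('pics/top9z.png',cv2.resize(im,None,fx=3.7,fy=3.7,interpolation=cv2.INTER_CUBIC))
for z in(150,22):
    T,Rt=pose([1,-64,z],[0,0,-1],[1,0,0]); x=ik(T,Rt,[-.3,.5,1.8,0,.9,-.2]); print(x)
T,Rt=pose([1,-66,150],[0,0,-1],[1,0,0]); plan(T,Rt,12)
E
```

```text
t: 21.82
ee_pos: [484.7, 158.4, 305.0]
orientation: [0.124, 2.758, -0.774]
ft_force: [0.7, -0.6, -0.7]
width: 79.2
[313.8  -2.8 561.1  75.5 488.  127.4  11.9] [[0.0, -0.1, 0.1], [-0.1, 0.0, -0.1], [-0.1, 1.4, -2.2], [0.1, -2.3, 1.9], [1.4, -0.1, -0.5], [-0.6, 1.7, 0.5]]
t 21.82 tip rack [-43.6 165.4 155.8] d [ 0.327 -0.47  -0.82 ] j [-0.001  0.867 -0.498] F(rack) [ 0.8 -0.4 -0.7] w 79.2 q [ 0.44  0.44  1.97 -0.8   0.92 -0.48]
(array([-3.31872684e-01,  4.20435869e-01,  1.83339742e+00,  4.93860439e-17,
        8.87759367e-01, -1.51231107e-01]), np.float64(1.302446348448666e-13), np.float64(9.541664044390553e-15))
(array([-3.31872684e-01,  6.27156718e-01,  1.87503345e+00, -4.04031853e-17,
        6.39402482e-01, -1.51231107e-01]), np.float64(2.5579538487363607e-13), np.float64(2.0256538026454096e-14))
dist 335.8 ang 99.9
{"tx":-0.0044,"ty":-0.0241,"tz":0.0136,"rx":-0.7,"ry":3.19,"rz":7.66},
{"tx":-0.0084,"ty":-0.0234,"tz":0.0129,"rx":-0.7,"ry":3.19,"rz":7.66},
{"tx":-0.0121,"ty":-0.0221,"tz":0.0121,"rx":-0.7,"ry":3.19,"rz":7.66},
{"tx":-0.0156,"ty":-0.0204,"tz":0.0111,"rx":-0.7,"ry":3.19,"rz":7.66},
{"tx":-0.0188,"ty":-0.0183,"tz":0.0099,"rx":-0.7,"ry":3.19,"rz":7.66},
{"tx":-0.0215,"ty":-0.0157,"tz":0.0085,"rx":-0.7,"ry":3.19,"rz":7.66},
{"tx":-0.0239,"ty":-0.0127,"tz":0.0071,"rx":-0.7,"ry":3.19,"rz":7.66},
{"tx":-0.0257,"ty":-0.0095,"tz":0.0056,"rx":-0.7,"ry":3.19,"rz":7.66},
{"tx":-0.027,"ty":-0.006,"tz":0.004,"rx":-0.7,"ry":3.19,"rz":7.66},
{"tx":-0.0278,"ty":-0.0024,"tz":0.0024,"rx":-0.7,"ry":3.19,"rz":7.66},
{"tx":-0.0279,"ty":0.0014,"tz":0.0008,"rx":-0.7,"ry":3.19,"rz":7.66},
{"tx":-0.0275,"ty":0.0051,"tz":-0.0006,"rx":-0.7,"ry":3.19,"rz":7.66},
end err mm [-0.  0.  0.]
```

View pics/top9z.png

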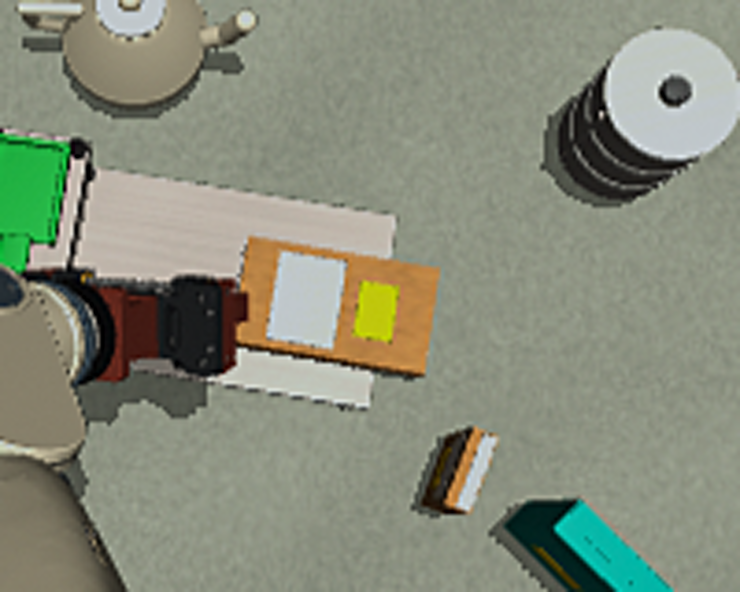

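The carton lies flat and square on the board, from zoom (250,290) to (430,320), with its foot overhanging the open end. Swing round behind the foot.

```bash
python3 -m handwheel '[{"gripper":0.49,"tx":-0.0044,"ty":-0.0241,"tz":0.0136,"rx":-0.7,"ry":3.19,"rz":7.66},{"gripper":0.49,"tx":-0.0084,"ty":-0.0234,"tz":0.0129,"rx":-0.7,"ry":3.19,"rz":7.66},{"gripper":0.49,"tx":-0.0121,"ty":-0.0221,"tz":0.0121,"rx":-0.7,"ry":3.19,"rz":7.66},{"gripper":0.49,"tx":-0.0156,"ty":-0.0204,"tz":0.0111,"rx":-0.7,"ry":3.19,"rz":7.66},{"gripper":0.49,"tx":-0.0188,"ty":-0.0183,"tz":0.0099,"rx":-0.7,"ry":3.19,"rz":7.66},{"gripper":0.49,"tx":-0.0215,"ty":-0.0157,"tz":0.0085,"rx":-0.7,"ry":3.19,"rz":7.66},{"gripper":0.49,"tx":-0.0239,"ty":-0.0127,"tz":0.0071,"rx":-0.7,"ry":3.19,"rz":7.66},{"gripper":0.49,"tx":-0.0257,"ty":-0.0095,"tz":0.0056,"rx":-0.7,"ry":3.19,"rz":7.66}]'
python3 -m handwheel '[{"gripper":0.49,"tx":-0.027,"ty":-0.006,"tz":0.004,"rx":-0.7,"ry":3.19,"rz":7.66},{"gripper":0.49,"tx":-0.0278,"ty":-0.0024,"tz":0.0024,"rx":-0.7,"ry":3.19,"rz":7.66},{"gripper":0.49,"tx":-0.0279,"ty":0.0014,"tz":0.0008,"rx":-0.7,"ry":3.19,"rz":7.66},{"gripper":0.49,"tx":-0.0275,"ty":0.0051,"tz":-0.0006,"rx":-0.7,"ry":3.19,"rz":7.66},{"gripper":0.49,"tx":0,"ty":0,"tz":0,"rx":0,"ry":0,"rz":0}]'
python3 - <<'E'
from body import *
stat()
T,Rt=pose([1,-66,90],[0,0,-1],[1,0,0]); plan(T,Rt,2)
E
```

```text
t: 22.88
ee_pos: [514.7, -65.4, 319.5]
orientation: [1.734, 2.48, -0.311]
ft_force: [0.3, 0.3, 0.3]
width: 44.8
t: 23.5
ee_pos: [529.7, -176.6, 328.1]
orientation: [-2.417, -2.006, 0.01]
ft_force: [-0.7, -0.0, 0.1]
width: 44.6
[313.8  -2.8 561.1  75.5 488.  127.4  11.9] [[0.0, -0.1, 0.1], [-0.1, 0.0, -0.1], [-0.1, 1.4, -2.2], [0.1, -2.3, 1.9], [1.4, -0.1, -0.5], [-0.6, 1.7, 0.5]]
t 23.5 tip rack [  0.5 -71.3 146.1] d [-0.004 -0.004 -1.   ] j [ 1.    -0.005 -0.004] F(rack) [-0.7 -0.1  0.1] w 44.6 q [-0.34  0.43  1.83 -0.01  0.88 -0.15]
dist 56.3 ang 0.5
{"tx":0.0023,"ty":-0,"tz":0.028,"rx":-0.13,"ry":0.13,"rz":-0.14},
{"tx":0.0023,"ty":-0.0001,"tz":0.0281,"rx":-0.13,"ry":0.13,"rz":-0.14},
end err mm [-0.  0.  0.]
```

```bash
python3 -m handwheel '[{"gripper":0.49,"tx":0.001,"ty":0.002,"tz":0.031,"rx":-0.2,"ry":0.2,"rz":-0.2},{"gripper":0.49,"tx":0.001,"ty":0.001,"tz":0.031,"rx":0,"ry":0,"rz":0},{"gripper":0.49,"tx":0,"ty":0,"tz":0.031,"rx":0,"ry":0,"rz":0},{"gripper":0.49,"tx":0,"ty":0,"tz":0.031,"rx":0,"ry":0,"rz":0},{"gripper":0.49,"tx":0,"ty":0,"tz":0,"rx":0,"ry":0,"rz":0}]'
python3 lean.py
```

```text
t: 24.12
ee_pos: [531.5, -172.3, 202.1]
orientation: [-2.405, -2.014, 0.007]
ft_force: [0.2, -0.0, 0.1]
width: 44.9
[313.8  -2.8 561.1  75.5 488.  127.4  11.9] [[0.0, -0.1, 0.1], [-0.1, 0.0, -0.1], [-0.1, 1.4, -2.2], [0.1, -2.3, 1.9], [1.4, -0.1, -0.5], [-0.6, 1.7, 0.5]]
t 24.12 tip rack [  1.1 -66.   20.1] d [-0.007 -0.    -1.   ] j [ 1.     0.004 -0.007] F(rack) [0.2 0.  0.1] w 44.9 q [-0.33  0.63  1.87 -0.    0.64 -0.16]
back face: n 673 lean 89.8 nx -0.0 x -54.5 41.7
  end [-40.2  44.7] front-face pt [-40.1  12.7]
  end [132.3  45.4] front-face pt [132.4  13.4]
```

```bash
python3 -m handwheel '[{"gripper":0.49,"tx":0.005,"ty":0,"tz":0,"rx":0,"ry":0,"rz":0},{"gripper":0.49,"tx":0.005,"ty":0,"tz":0,"rx":0,"ry":0,"rz":0},{"gripper":0.49,"tx":0.004,"ty":0,"tz":0,"rx":0,"ry":0,"rz":0},{"gripper":0.49,"tx":0.004,"ty":0,"tz":0,"rx":0,"ry":0,"rz":0},{"gripper":0.49,"tx":0.005,"ty":0,"tz":0,"rx":0,"ry":0,"rz":0},{"gripper":0.49,"tx":0.006,"ty":0,"tz":0,"rx":0,"ry":0,"rz":0},{"gripper":0.49,"tx":0.006,"ty":0,"tz":0,"rx":0,"ry":0,"rz":0},{"gripper":0.49,"tx":0.006,"ty":0,"tz":0,"rx":0,"ry":0,"rz":0}]'
python3 lean.py
```

```text
t: 25.18
ee_pos: [540.1, -132.9, 204.2]
orientation: [-2.411, -2.013, 0.002]
ft_force: [-0.8, -3.1, 2.3]
width: 44.6
[313.8  -2.8 561.1  75.5 488.  127.4  11.9] [[0.0, -0.1, 0.1], [-0.1, 0.0, -0.1], [-0.1, 1.4, -2.2], [0.1, -2.3, 1.9], [1.4, -0.1, -0.5], [-0.6, 1.7, 0.5]]
t 25.18 tip rack [  3.4 -25.7  22.2] d [-0.001 -0.001 -1.   ] j [ 1.     0.001 -0.001] F(rack) [-0.3 -3.2  2.3] w 44.6 q [-0.26  0.63  1.88 -0.    0.64 -0.08]
back face: n 656 lean 90.1 nx 0.002 x -56.6 40.0
  end [ 1.2 45. ] front-face pt [ 1.1 13. ]
  end [157.4  44.8] front-face pt [157.4  12.8]
```

```bash
python3 -m handwheel '[{"gripper":0.49,"tx":0.007,"ty":0,"tz":0,"rx":0,"ry":0,"rz":0},{"gripper":0.49,"tx":0.007,"ty":0,"tz":0,"rx":0,"ry":0,"rz":0},{"gripper":0.49,"tx":0.007,"ty":0,"tz":0,"rx":0,"ry":0,"rz":0},{"gripper":0.49,"tx":0.007,"ty":0,"tz":0,"rx":0,"ry":0,"rz":0},{"gripper":0.49,"tx":0.007,"ty":0,"tz":0,"rx":0,"ry":0,"rz":0},{"gripper":0.49,"tx":0.007,"ty":0,"tz":0,"rx":0,"ry":0,"rz":0},{"gripper":0.49,"tx":0.007,"ty":0,"tz":0,"rx":0,"ry":0,"rz":0},{"gripper":0.49,"tx":0.007,"ty":0,"tz":0,"rx":0,"ry":0,"rz":0}]'
python3 -m handwheel '[{"gripper":0.49,"tx":0.007,"ty":0,"tz":0,"rx":0,"ry":0,"rz":0},{"gripper":0.49,"tx":0.007,"ty":0,"tz":0,"rx":0,"ry":0,"rz":0},{"gripper":0.49,"tx":0.007,"ty":0,"tz":0,"rx":0,"ry":0,"rz":0},{"gripper":0.49,"tx":0.007,"ty":0,"tz":0,"rx":0,"ry":0,"rz":0},{"gripper":0.49,"tx":0.007,"ty":0,"tz":0,"rx":0,"ry":0,"rz":0},{"gripper":0.49,"tx":0.007,"ty":0,"tz":0,"rx":0,"ry":0,"rz":0},{"gripper":0.49,"tx":0.007,"ty":0,"tz":0,"rx":0,"ry":0,"rz":0},{"gripper":0.49,"tx":0,"ty":0,"tz":0,"rx":0,"ry":0,"rz":0}]'
python3 - <<'E'
from body import *
stat()
p=shot('top','top10.png'); im=cv2.imread('pics/top10.png')[130:290,230:430]; cv2.imwrite('pics/top10z.png',cv2.resize(im,None,fx=3.7,fy=3.7,interpolation=cv2.INTER_CUBIC))
shot('side','side10.png')
im=cv2.imread('pics/side10.png')[150:290,230:410]; cv2.imwrite('pics/side10z.png',cv2.resize(im,None,fx=4,fy=4,interpolation=cv2.INTER_CUBIC))
E
```

```text
t: 26.22
ee_pos: [550.1, -77.7, 204.1]
orientation: [-2.411, -2.013, 0.002]
ft_force: [-0.3, -2.5, -0.9]
width: 44.6
t: 27.22
ee_pos: [559.0, -29.4, 204.2]
orientation: [-2.411, -2.014, 0.002]
ft_force: [0.2, 0.8, -0.3]
width: 44.7
[313.8  -2.8 561.1  75.5 488.  127.4  11.9] [[0.0, -0.1, 0.1], [-0.1, 0.0, -0.1], [-0.1, 1.4, -2.2], [0.1, -2.3, 1.9], [1.4, -0.1, -0.5], [-0.6, 1.7, 0.5]]
t 27.23 tip rack [ 3.4 79.6 22.2] d [-0.001 -0.    -1.   ] j [ 1.     0.002 -0.001] F(rack) [ 0.1  0.8 -0.3] w 44.7 q [-0.07  0.63  1.87 -0.    0.64  0.11]
```

View pics/top10z.png

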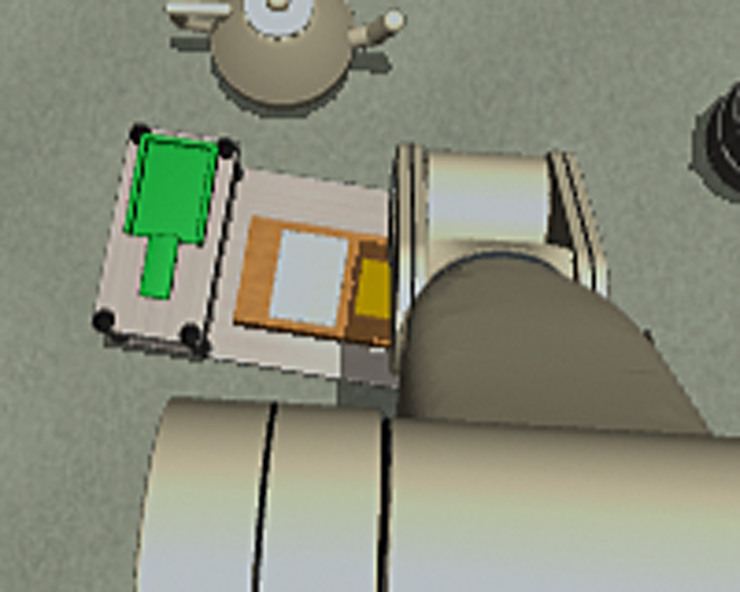

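View pics/side10z.png

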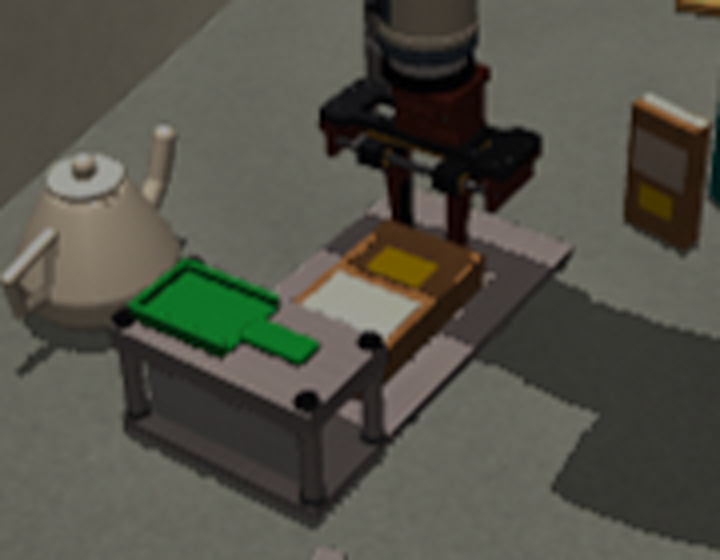

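Carton flat and square, about to go under the deck between the posts. Continue, then slow down.

```bash
python3 -m handwheel '[{"gripper":0.49,"tx":0.006,"ty":0,"tz":0,"rx":0,"ry":0,"rz":0},{"gripper":0.49,"tx":0.007,"ty":0,"tz":0,"rx":0,"ry":0,"rz":0},{"gripper":0.49,"tx":0.007,"ty":0,"tz":0,"rx":0,"ry":0,"rz":0},{"gripper":0.49,"tx":0.007,"ty":0,"tz":0,"rx":0,"ry":0,"rz":0},{"gripper":0.49,"tx":0.007,"ty":0,"tz":0,"rx":0,"ry":0,"rz":0},{"gripper":0.49,"tx":0.007,"ty":0,"tz":0,"rx":0,"ry":0,"rz":0},{"gripper":0.49,"tx":0.007,"ty":0,"tz":0,"rx":0,"ry":0,"rz":0},{"gripper":0.49,"tx":0.007,"ty":0,"tz":0,"rx":0,"ry":0,"rz":0}]'
python3 -m handwheel '[{"gripper":0.49,"tx":0.007,"ty":0,"tz":0,"rx":0,"ry":0,"rz":0},{"gripper":0.49,"tx":0.007,"ty":0,"tz":0,"rx":0,"ry":0,"rz":0},{"gripper":0.49,"tx":0.005,"ty":0,"tz":0,"rx":0,"ry":0,"rz":0},{"gripper":0.49,"tx":0.003,"ty":0,"tz":0,"rx":0,"ry":0,"rz":0},{"gripper":0.49,"tx":0.001,"ty":0,"tz":0,"rx":0,"ry":0,"rz":0}]'
python3 - <<'E'
from body import *
stat()
shot('side','side11.png')
im=cv2.imread('pics/side11.png')[150:290,230:410]; cv2.imwrite('pics/side11z.png',cv2.resize(im,None,fx=4,fy=4,interpolation=cv2.INTER_CUBIC))
E
```

```text
t: 28.32
ee_pos: [568.7, 24.6, 204.1]
orientation: [-2.411, -2.013, 0.002]
ft_force: [-1.1, -2.5, 0.9]
width: 44.4
t: 28.95
ee_pos: [572.8, 46.8, 204.1]
orientation: [-2.411, -2.013, 0.002]
ft_force: [-1.2, -3.2, 2.6]
width: 44.8
[313.8  -2.8 561.1  75.5 488.  127.4  11.9] [[0.0, -0.1, 0.1], [-0.1, 0.0, -0.1], [-0.1, 1.4, -2.2], [0.1, -2.3, 1.9], [1.4, -0.1, -0.5], [-0.6, 1.7, 0.5]]
t 28.95 tip rack [  3.3 157.   22.1] d [-0.001 -0.001 -1.   ] j [ 1.     0.001 -0.001] F(rack) [-0.6 -3.4  2.6] w 44.8 q [ 0.06  0.65  1.84 -0.    0.66  0.24]
```

View pics/side11z.png

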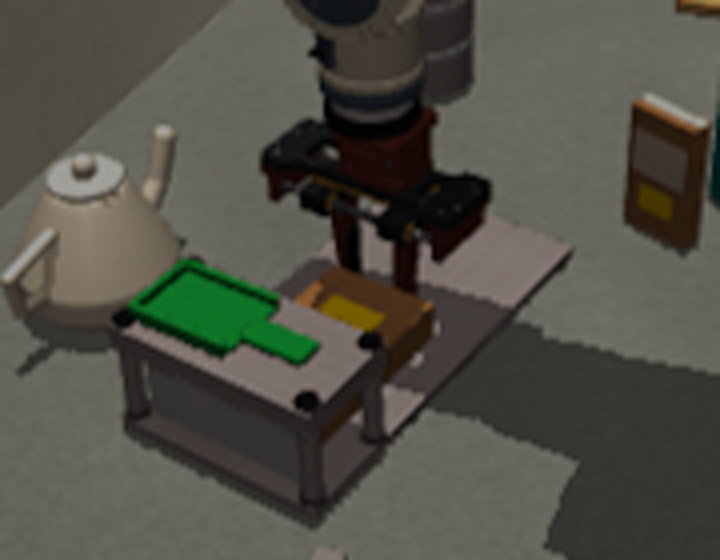

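The carton is sliding under the deck, with the body clear of deck and spoon rest. Next, 10 mm and then 1 mm steps while watching the force.

```bash
python3 -m handwheel '[{"gripper":0.49,"tx":0.003,"ty":0,"tz":0,"rx":0,"ry":0,"rz":0},{"gripper":0.49,"tx":0.003,"ty":0,"tz":0,"rx":0,"ry":0,"rz":0},{"gripper":0.49,"tx":0.003,"ty":0,"tz":0,"rx":0,"ry":0,"rz":0},{"gripper":0.49,"tx":0.001,"ty":0,"tz":0,"rx":0,"ry":0,"rz":0}]'
python3 -m handwheel '[{"gripper":0.49,"tx":0.001,"ty":0,"tz":0,"rx":0,"ry":0,"rz":0},{"gripper":0.49,"tx":0.001,"ty":0,"tz":0,"rx":0,"ry":0,"rz":0}]'
python3 -m handwheel '[{"gripper":0.49,"tx":0.001,"ty":0,"tz":0,"rx":0,"ry":0,"rz":0}]'
python3 -c "
from h import *
stat()"
```

```text
t: 29.5
ee_pos: [574.6, 56.8, 204.1]
orientation: [-2.411, -2.013, 0.002]
ft_force: [0.6, -2.8, 1.9]
width: 44.6
t: 29.75
ee_pos: [574.9, 58.6, 204.0]
orientation: [-2.411, -2.013, 0.002]
ft_force: [-0.4, -2.5, 2.2]
width: 44.7
t: 29.88
ee_pos: [575.1, 59.5, 204.0]
orientation: [-2.411, -2.013, 0.002]
ft_force: [-0.3, -3.9, 0.9]
width: 45.0
t 29.88 tip rack [  3.2 169.9  22. ] d [-0.001 -0.001 -1.   ] j [ 1.     0.001 -0.001] F(rack) [ 0.4 -3.9  0.9] w 45.0 q [ 0.08  0.65  1.83 -0.    0.67  0.26]
```

```bash
python3 -m handwheel '[{"gripper":0.49,"tx":0.001,"ty":0,"tz":0,"rx":0,"ry":0,"rz":0}]'
python3 -m handwheel '[{"gripper":0.49,"tx":0.0006,"ty":0,"tz":0,"rx":0,"ry":0,"rz":0}]'
python3 -m handwheel '[{"gripper":0.49,"tx":0.0006,"ty":0,"tz":0,"rx":0,"ry":0,"rz":0}]'
```

```text
t: 30.0
ee_pos: [575.2, 60.6, 204.1]
orientation: [-2.411, -2.013, 0.002]
ft_force: [-1.1, -3.4, 1.9]
width: 44.9
t: 30.12
ee_pos: [575.4, 61.2, 204.1]
orientation: [-2.411, -2.013, 0.002]
ft_force: [-0.3, -2.9, 2.1]
width: 45.0
t: 30.25
ee_pos: [575.4, 61.6, 204.1]
orientation: [-2.411, -2.014, 0.003]
ft_force: [-0.9, -6.9, 2.5]
width: 45.1
```

```bash
python3 -m handwheel '[{"gripper":0.49,"tx":0.0005,"ty":0,"tz":0,"rx":0,"ry":0,"rz":0}]'
```

```text
t: 30.38
ee_pos: [575.5, 61.7, 204.1]
orientation: [-2.411, -2.014, 0.004]
ft_force: [-1.1, -8.6, 2.4]
width: 44.6
```

The force rose to 8.6 N and motion stopped, so the end is at the back panel. Back off and retreat.

```bash
python3 -m handwheel '[{"gripper":0.49,"tx":-0.002,"ty":0,"tz":0,"rx":0,"ry":0,"rz":0},{"gripper":0.49,"tx":-0.01,"ty":0,"tz":0,"rx":0,"ry":0,"rz":0},{"gripper":0.49,"tx":-0.03,"ty":0,"tz":0,"rx":0,"ry":0,"rz":0},{"gripper":0.49,"tx":-0.02,"ty":0,"tz":-0.04,"rx":0,"ry":0,"rz":0},{"gripper":0.49,"tx":-0.03,"ty":0,"tz":-0.05,"rx":0,"ry":0,"rz":0},{"gripper":0.49,"tx":-0.05,"ty":0,"tz":-0.03,"rx":0,"ry":0,"rz":0},{"gripper":0.49,"tx":-0.06,"ty":0,"tz":-0.01,"rx":0,"ry":0,"rz":0},{"gripper":0.49,"tx":-0.06,"ty":0,"tz":-0.01,"rx":0,"ry":0,"rz":0}]'
python3 -m handwheel '[{"gripper":0.49,"tx":-0.05,"ty":-0.03,"tz":-0.02,"rx":0,"ry":0,"rz":0},{"gripper":0.49,"tx":-0.05,"ty":-0.03,"tz":-0.02,"rx":0,"ry":0,"rz":0},{"gripper":0.49,"tx":0,"ty":0,"tz":0,"rx":0,"ry":0,"rz":0}]'
python3 - <<'E'
from h import *
stat()
P={}
for n in('top','side'):
    P[n]=shot(n,n+'12.png')
im=cv2.imread('pics/top12.png')[130:290,230:430]; cv2.imwrite('pics/top12z.png',cv2.resize(im,None,fx=3.7,fy=3.7,interpolation=cv2.INTER_CUBIC))
im=cv2.imread('pics/side12.png')[150:290,230:410]; cv2.imwrite('pics/side12z.png',cv2.resize(im,None,fx=4,fy=4,interpolation=cv2.INTER_CUBIC))
p=P['top']; g=np.mgrid[0:400,0:640]; w=w2r(world(p,g[1].ravel(),g[0].ravel()))
s=(w[:,2]>38)&(w[:,2]<50)&(abs(w[:,0])<75)&(w[:,1]>150)&(w[:,1]<285); a=w[s]
r=cv2.minAreaRect(a[:,:2].astype(np.float32)); print(len(a),r,cv2.boxPoints(r).round(1).tolist())
b=np.load('w_top.npy'); wo=np.array(world(p,g[1].ravel(),g[0].ravel())).reshape(400,640,3)
for nm,(c0,c1,r0,r1),zl in(('small',(382,410,240,275),(80,130)),('tins',(415,475,135,190),(150,185)),('turq',(405,455,260,300),(150,200)),('teapot',(280,335,120,160),(40,150)),('jug',(180,225,230,265),(40,150)),('spoon',(260,292,160,215),(105,120))):
    for W in(b,wo):
        a=W[r0:r1,c0:c1].reshape(-1,3); q=a[(a[:,2]>zl[0])&(a[:,2]<zl[1])]; print(nm,len(q),q.mean(0).round(1) if len(q) else '')
E
```

```text
t: 31.38
ee_pos: [528.4, -197.3, 345.2]
orientation: [2.411, 2.014, -0.001]
ft_force: [1.9, -0.3, -0.6]
width: 44.7
t: 31.75
ee_pos: [450.1, -286.0, 385.8]
orientation: [2.415, 2.006, -0.001]
ft_force: [0.9, -0.4, -0.1]
width: 45.0
t 31.75 tip rack [ -57.2 -192.6  203.8] d [ 0.001 -0.002 -1.   ] j [ 1.    -0.004  0.001] F(rack) [ 0.9 -0.3 -0.1] w 45.0 q [-0.59  0.31  1.85 -0.    0.98 -0.4 ]
886 ((-8.19980239868164, 233.59580993652344), (96.41447448730469, 102.16639709472656), 0.01670166291296482) [[-56.400001525878906, 284.70001220703125], [-56.400001525878906, 182.5], [40.0, 182.5], [40.0, 284.70001220703125]]
small 225 [ 393.4 -154.6  116.1]
small 224 [ 393.4 -154.5  116.2]
tins 1059 [ 695.2 -329.3  157.1]
tins 1055 [ 695.1 -329.6  157. ]
turq 462 [ 323.3 -248.1  170.8]
turq 443 [ 324.1 -247.3  171. ]
teapot 1318 [780.2 113.   90.3]
teapot 1314 [780.2 112.9  90.2]
jug 714 [434.2 439.8 111. ]
jug 714 [434.3 439.7 110.6]
spoon 664 [625.9 209.8 109.1]
spoon 663 [626.4 210.2 109. ]
```

View pics/top12z.png

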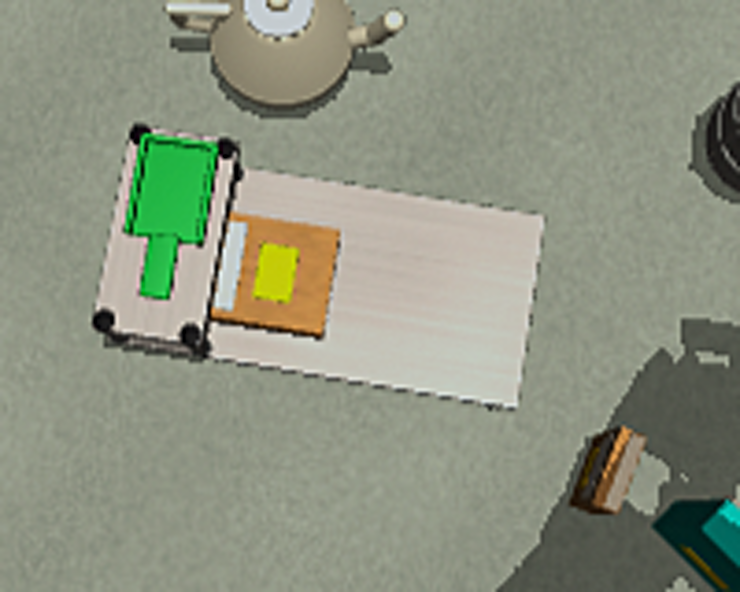

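View pics/side12z.png

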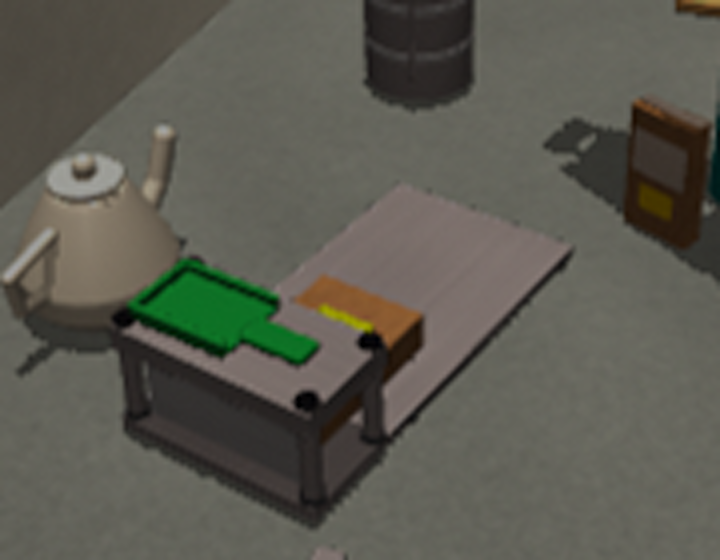

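Both views show the carton flat and square under the deck. Its foot end is at rack y = 182.5, so the far end is at 354.5 against the panel at 355. No bystander has moved and the arm is clear, so I'm handing in.

```bash
python3 -c "
from workcell import ctrl
print(ctrl.close_job())"
```

```text
the job is handed in; nothing more can be done
None
```

The carton is on the board, lying flat under the deck with its end against the back panel, and the job is handed in (about 32 s used of 72).

- **Sliding to the rack:** I pushed the large brown carton low with two fingertips until its base met the open end. It stood square to about 0.004 rad, with a peak force reading of about 6 N.
- **Tipping and easing down:** I tipped it by pushing high, between loosely spaced fingers, and lowered it on the front finger. The forces I read there stayed below about 2 N. Its foot overhung the open end by about 40 mm once it was flat.
- **Last few degrees:** The finger's own thickness meant the lead end slipped off the fingertip for the final part. The lean went from 3.6° to about 0.4° between two checks; I did not measure turning speed, but over that angle it should be well under the 6 rad/s limit.
- **Pushing home:** I pushed it along the board until the force rose to 8.6 N and it stopped moving.

**Last checks:**
- The foot end is at rack y = 182.5, so the far end is at 354.5 against the panel at 355.
- The carton is square, its centre about 8 mm off the rack's centre line.
- The tins, teapot, jug, spoon rest and small brown carton measured within 0.5 mm of where they started.
- The turquoise carton read about 1 mm different, with fewer depth points there. I took that as noise, since nothing went near it.
- The arm was clear of everything and no check failed.

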